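Clear the drying station: air off, lids on, dishes into the tote

TASK

The staining dishes on the drying station are dry. First shut the air valve fully while they all still stand there; then get every dish into the carrying tote, standing upright and closed with the lid that fits it, seated flat. The lids lie about the bench (one may have no dish today, which does not matter); leave the tape roll, the scalpel handle and the wash bottle where they are.

Things in the scene. Friction and masses are not known exactly. Their poses are not given: they have to be found in the camera images.
- station: Fixed drying station: aluminium box 260 x 260 mm. Origin: centre of its underside; x away from robot, y left at yaw 0. Dishes stand on its slotted top 40 mm up; lip 12 mm higher. Air pipe (21 mm thick, axis 24 mm up) leaves its right side at x = +85 mm, passes the valve (y = -168), turns away from the robot at y = -205 mm to a white turret 175 mm tall at x = +275.
- valve (a joint): Ball valve lever, turning level about its upright stem. 0 = shut (square across the pipe, pointing to the station's -x), 1.571 = fully open (along the pipe, pointing to the station's -y); stops at both ends; starts open or nearly so. Seen from above, shutting is clockwise. Steady friction about 0.2 N m (2.6 N at the sleeve's middle); stays where left.
- valve_lever (a point): Middle of the blue sleeve on the valve's lever, 78 mm out from the stem, 71 mm above the bench. Sleeve 85 mm long, 20 mm wide, 13 mm thick; free space around and under it, but for the pipe. x points along the lever to the stem, z up.
- valve_stem (a point): Point on the axis of the valve's stem, at the height of the sleeve.
- tote: Beige open carrying tote, 260 x 260 mm outside (276 over its rim), 40 mm tall, walls and floor 5 mm thick. Origin: centre of its underside, on the bench; inner floor 5 mm above it; x away from the robot, y to the left at yaw 0. It cannot move.
- dish_round_mid (a point): The wide round staining dish, white plastic, open at the top: 64 mm across, 62 mm tall, walls 4 mm. The point lies on its centre line half-way up (31 mm above its underside); z points up out of the mouth. About 0.16 kg. It may be absent.
- dish_tall_mid (a point): The tall narrow round staining dish, white plastic, open at the top: 46 mm across, 88 mm tall, walls 4 mm. The point lies on its centre line half-way up (44 mm above its underside); z points up out of the mouth. About 0.16 kg. It may be absent.
- dish_square_mid (a point): The square staining dish, white plastic, open at the top: 56 mm (its x) by 56 mm (its y), 70 mm tall, walls 4 mm. The point lies on its centre line half-way up (35 mm above its underside); z points up out of the mouth. About 0.16 kg. It may be absent.
- dish_oblong_mid (a point): The oblong staining dish, white plastic, open at the top: 84 mm (its x) by 42 mm (its y), 60 mm tall, walls 4 mm. The point lies on its centre line half-way up (30 mm above its underside); z points up out of the mouth. About 0.16 kg. It may be absent.
- lid_round_bar (a point): Lid of the wide round dish, white plastic: disc 64 mm across, 5 mm thick; below, a locating step 6 mm deep, 3 mm play all round in the dish's mouth; on top an upright grip bar 36 mm (its x) by 12 mm (y), 26 mm tall. Point: middle of the bar, 24 mm above the step's underside, 13 mm above the plate; 80 mm above the dish's underside when seated. z up, 45 g.
- lid_tall_bar (a point): Lid of the tall narrow round dish, white plastic: disc 46 mm across, 5 mm thick; below, a locating step 6 mm deep, 3 mm play all round in the dish's mouth; on top an upright grip bar 36 mm (its x) by 12 mm (y), 26 mm tall. Point: middle of the bar, 24 mm above the step's underside, 13 mm above the plate; 106 mm above the dish's underside when seated. z up, 45 g.
- lid_square_bar (a point): Lid of the square dish, white plastic: plate 56 mm (its x) by 56 mm (its y), 5 mm thick; below, a locating step 6 mm deep, 3 mm play all round in the dish's mouth; on top an upright grip bar 36 mm (its x) by 12 mm (y), 26 mm tall. Point: middle of the bar, 24 mm above the step's underside, 13 mm above the plate; 88 mm above the dish's underside when seated. z up, 45 g.
- lid_oblong_bar (a point): Lid of the oblong dish, white plastic: plate 84 mm (its x) by 42 mm (its y), 5 mm thick; below, a locating step 6 mm deep, 3 mm play all round in the dish's mouth; on top an upright grip bar 36 mm (its x) by 12 mm (y), 26 mm tall. Point: middle of the bar, 24 mm above the step's underside, 13 mm above the plate; 78 mm above the dish's underside when seated. z up, 45 g.
- tape_roll: Roll of paper tape lying flat, 64 mm across, 24 mm tall, among the lids. Origin: centre of its underside. A bystander.
- scalpel_handle: Steel scalpel handle without blade lying flat, 150 x 14 x 6 mm. Origin: centre of its underside. A bystander.
- wash_bottle: Wash bottle, 70 mm across, 220 mm tall with its spout. Origin: centre of its underside. A bystander.
Not all that is in view belongs to the job. Leave any yellow look-alike of the part that bears dish_square_mid alone.

How it is judged:
By the outcome, as a careful person would: the job done as asked, in the order asked, and still so for the second after the job is handed in, with the robot touching nothing.
Of dish_round, dish_tall, dish_square, dish_oblong only 3 to 4 are there at a start; the rules pass over those that are not, and their reading is None.
At some moment in a run one of lid_round, lid_tall, lid_square, lid_oblong may be knocked a few centimetres aside while the robot is not near it.
It also fails if it takes over 210 s, if anything falls off the work surface, if the arm or the gripper's body presses on something with over 40 N, if the wrist force passes 120 N, or if a joint passes its speed limit or range.

ROBOT

A 6-joint arm with a two-finger parallel gripper is mounted at the origin on the work surface. World frame = base frame: x ahead of the robot, y to its left, z up, the work surface at z = 0. Lengths are in mm, angles in rad, forces in N, time in s.
With the tool pointing down it reaches from about 350 to 975 mm from the base axis. Payload 17.4 kg.
Tool frame: the origin (TCP) lies at the very end of the fingers, on their centre line; the grasp point (between the pads) lies 19 mm behind it; z points along the fingers, y is the direction in which the jaws open and shut (so a half turn about z gives the same grasp; the last joint's range is limited). The gripper opens to 85 mm and grips with 20 to 120 N. Pads are 22 mm wide; open, the fingers measure 114 mm over their backs; the gripper's body (76 mm by 85 mm) begins 54 mm behind the grasp point. The pads swing forward as they close: fully open they stand 13 mm farther back than shut.
Start: joints at [-1.142, 0.116, 1.442, -0, 1.584, -0.038], TCP at [303.763, -602.794, 231.303] pointing down, gripper open.
Joint ranges: [-2.83, 2.83], [-0.83, 2.19], [0.07, 2.5], [-1.14, 4.28], [0.01, 3], [-2.97, 2.97]. Speed limits (rad/s): [1.89, 1.89, 2.22, 3.14, 3.14, 3.14].

INTERFACE

Orientations are given as a 3x3 rotation matrix whose columns are the frame's x, y, z axes.
In Python, from bench import bot, grab_frame, get_calibration gives the robot as it stands.
- The arm moves only by the shell command python3 -m inch 'ROWS'. ROWS is JSON, one flat list of numbers, 5 for each row, row after row: the shift along the world's x, y, z in cm, then the turn about the world's z in rad, then the opening, from 0 (shut) to 1 (fully open). In form: [tx, ty, tz, twist, jaw, tx, ty, tz, twist, jaw, ...]. A call has 1 to 12 rows; each row shifts and turns the commanded pose from where the row before left it; what a row does not reach is not made up. A row lasts 1/10 s, in which the tool goes at most 50 mm and 8.59 degrees, less where a joint would pass 70% of its speed; a pose out of reach is approached as far as the arm can. A call is refused whole if a number of a shift passes 5 or a number of a turn 0.15, either way. A call with a gripper value outside its range is refused whole. The fingers move at their own pace and stop on an object; the grip force is fixed at half the most. Time passes only in rows, so rows that do not move let the fingers close. It gives the time, the measured TCP pose, the force and the opening at its end, in the units of the state.
- bot.read_state(): the state, without advancing time (a new reading comes with each control period).
- grab_frame(name): name is "side" or "top" or "wrist"; returns the picture (400x640x3 uint8, red, green, blue); there is no depth.
- get_calibration(name): a dict with "K" (3x3 intrinsics, pixels), "extrinsics" (4x4, takes a point from world to camera coordinates); the wrist camera has in their place "mount" (4x4, takes a point from camera to tool coordinates, whose origin is the TCP and whose axes are the flange's). Camera axes: x right, y up, looking along -z (the intrinsics and any distortion apply to the point x, -y, -z); pixel columns grow to the right and rows downward; lengths in mm; the calibration is good to about 2 mm. A picture is of the moment at which its call begins: read the wrist's pose just before it. get_calibration takes no time and is no camera call.
- bot.hand_in(): hands the job in, once; it reports no verdict.
The state is a dict: "time": time; "q": joint angles; "dq": joint speeds; "joint_torque": joint torques, N m; "ee_pos": TCP position; "tcp_rot": TCP orientation; "wrist_force": force on the tool from outside, world axes, zero at the start; "ft_torque": the same for the moment, N m; "finger_gap": opening from 0.0 (shut) to 1.0 (fully open).
Only numpy, scipy, OpenCV 4.12 (cv2) and the standard library are available. Lean on these libraries where they do the work, as an engineer would, in place of code of your own. Each camera call takes 0.05 s, during which the arm holds its last target.

## Working session

There is one attempt and no reset: what is moved stays moved. The work goes in short steps, Python scripts to look and compute and a shell command to move; the robot and the scene stay as the last step left them, time stands still between calls to the robot, and variables do not carry over. Pictures are saved under pics/ and viewed, and the job is handed in when it is done.

```bash
ls; mkdir -p pics
python3 - <<'E'
from bench import bot, grab_frame, get_calibration
import cv2
for n in ["side","top","wrist"]:
    im=grab_frame(n); cv2.imwrite(f"pics/a_{n}.png",im[:,:,::-1])
    c=get_calibration(n); print(n,{k:(v.round(3).tolist() if hasattr(v,'round') else v) for k,v in c.items()})
s=bot.read_state(); print(s)
E
```

```text
pics
side {'K': [[376.685, 0.0, 319.885], [0.0, 376.685, 202.395], [0.0, 0.0, 1.0]], 'extrinsics': [[-0.865, -0.501, 0.016, 475.679], [0.332, -0.549, 0.767, -216.559], [-0.376, 0.669, 0.641, -795.828], [0.0, 0.0, 0.0, 1.0]]}
top {'K': [[481.1, 0.0, 322.251], [0.0, 481.1, 199.868], [0.0, 0.0, 1.0]], 'extrinsics': [[-0.024, -1.0, 0.005, 50.565], [0.985, -0.023, 0.173, -533.756], [-0.173, 0.009, 0.985, -1056.763], [0.0, 0.0, 0.0, 1.0]]}
wrist {'K': [[283.137, 0.0, 319.731], [0.0, 283.137, 200.941], [0.0, 0.0, 1.0]], 'mount': [[0.0, 0.957, 0.291, 74.724], [1.0, -0.0, -0.0, 0.597], [-0.0, 0.291, -0.957, -141.262], [0.0, 0.0, 0.0, 1.0]]}
{'time': 0.15, 'q': array([-1.14179208e+00,  1.16427941e-01,  1.44207909e+00, -3.42381225e-05,
        1.58400212e+00, -3.78110898e-02]), 'dq': array([-3.88923368e-05, -2.32748376e-03, -1.84827910e-03,  3.65900334e-04,
        1.20953860e-03, -2.08297183e-03]), 'joint_torque': array([ 2.42309383e-03, -7.32507133e+01, -6.32848191e+01,  6.87589863e-05,
        5.00825830e-03, -6.34189473e-05]), 'ee_pos': array([ 303.70275969, -602.67319752,  230.7169223 ]), 'tcp_rot': array([[ 8.93006250e-01,  4.50044073e-01, -4.12364986e-04],
       [ 4.50044262e-01, -8.93005874e-01,  8.19206167e-04],
       [ 4.34525598e-07, -9.17138723e-04, -9.99999579e-01]]), 'wrist_force': array([-0.3133717 ,  0.02887332,  0.02830427]), 'ft_torque': array([-0.02556878, -0.02821861,  0.03427871]), 'finger_gap': 1.004548206944012}
```

View pics/a_top.png

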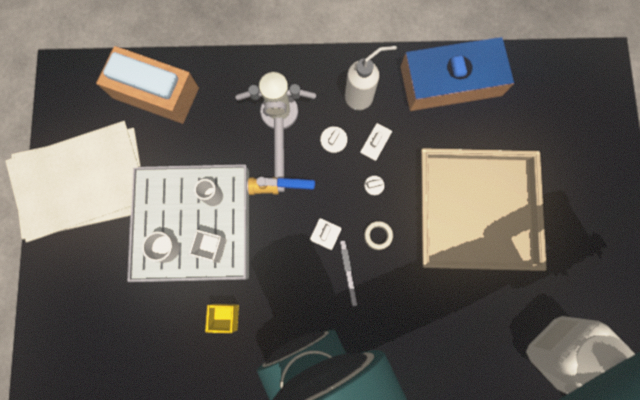

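View pics/a_side.png

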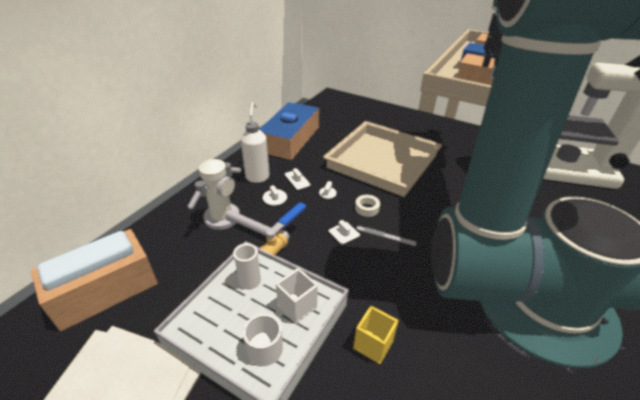

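View pics/a_wrist.png

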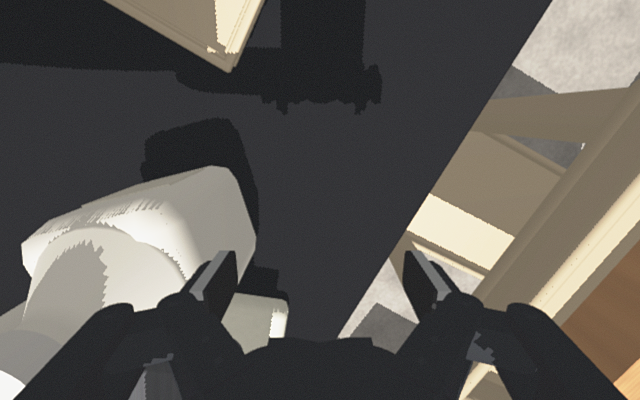

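Before the first reach, these are the candidates (top-view pixels):
- **Dishes on the station:** tall round at (206,190), square at (207,245), wide round at (160,247). The yellow square look-alike at (221,318) is off the station, so I'll leave it. I see no oblong dish.
- **Lids:** round (334,139), oblong (376,141), tall (374,185), square (326,233). The white tape ring at (378,236) could be taken for a lid.
- **Valve:** blue lever at (296,184). The blue box and its knob at (459,66) are not it.

Next is a close crop to check this, with positions.

```bash
cat > h.py <<'E'
import numpy as np, cv2
from bench import bot, grab_frame, get_calibration
def cam(name, st=None):
    c=get_calibration(name); K=np.array(c["K"])
    if name=="wrist":
        st=st or bot.read_state()
        T=np.eye(4); T[:3,:3]=st["tcp_rot"]; T[:3,3]=st["ee_pos"]
        E=np.linalg.inv(T@np.array(c["mount"]))
    else: E=np.array(c["extrinsics"])
    return K,E
def ray(KE,px):
    K,E=KE; d=np.linalg.inv(K)@np.array([px[0],px[1],1.]); d=np.array([d[0],-d[1],-d[2]])
    R=E[:3,:3]; return -R.T@E[:3,3], R.T@d
def onz(KE,px,z):
    o,d=ray(KE,px); return o+d*(z-o[2])/d[2]
def proj(KE,p):
    K,E=KE; c=E[:3,:3]@np.array(p,float)+E[:3,3]; q=K@np.array([c[0],-c[1],-c[2]]); return q[:2]/q[2]
def tri(KE1,p1,KE2,p2):
    o1,d1=ray(KE1,p1);o2,d2=ray(KE2,p2)
    A=np.stack([d1,-d2],1); t=np.linalg.lstsq(A,o2-o1,rcond=None)[0]
    a=o1+d1*t[0];b=o2+d2*t[1]; return (a+b)/2,np.linalg.norm(a-b)
def grab(name,fn):
    st=bot.read_state(); im=grab_frame(name); cv2.imwrite("pics/"+fn,im[:,:,::-1]); return im,cam(name,st)
E
python3 - <<'E'
from h import *
im=cv2.imread("pics/a_top.png")
c=im[110:290,120:400]; cv2.imwrite("pics/a_top_crop.png",cv2.resize(c,None,fx=2.8,fy=2.8,interpolation=cv2.INTER_CUBIC))
KE=cam("top")
hsv=cv2.cvtColor(im,cv2.COLOR_BGR2HSV)
b=cv2.inRange(hsv,(100,120,80),(130,255,255)); b[:120]=0
for ct in cv2.findContours(b,0,2)[0]:
    if cv2.contourArea(ct)>30:
        r=cv2.minAreaRect(ct); print("blue",r,onz(KE,r[0],77))
w=cv2.inRange(hsv,(0,0,150),(180,70,255)); w[:120]=0;w[270:]=0;w[:,:305]=0;w[:,400:]=0
for ct in cv2.findContours(w,0,2)[0]:
    if cv2.contourArea(ct)>60:
        r=cv2.minAreaRect(ct); print("white",[np.round(x,1) for x in r],onz(KE,r[0],11).round(1))
# beige tote corners
E
```

```text
blue ((295.6700439453125, 183.11929321289062), (37.119712829589844, 9.974586486816406), 4.085616588592529) [568.87647557  97.03250034  77.        ]
white [array([344.8, 255. ]), array([29. ,  4.2]), np.float64(80.0)] [409.8 -11.5  11. ]
white [array([378.5, 235.5]), array([27., 27.]), np.float64(90.0)] [453.4 -91.7  11. ]
white [array([325.2, 233.7]), array([24.8, 24.7]), np.float64(24.4)] [460.6  32.7  11. ]
white [array([374., 185.]), array([18., 18.]), np.float64(90.0)] [574.1 -86.3  11. ]
white [array([333., 139.]), array([26., 26.]), np.float64(90.0)] [690.    8.2  11. ]
white [array([375.8, 141.4]), array([18.2, 34.5]), np.float64(29.4)] [681.7 -95.1  11. ]
```

View pics/a_top_crop.png

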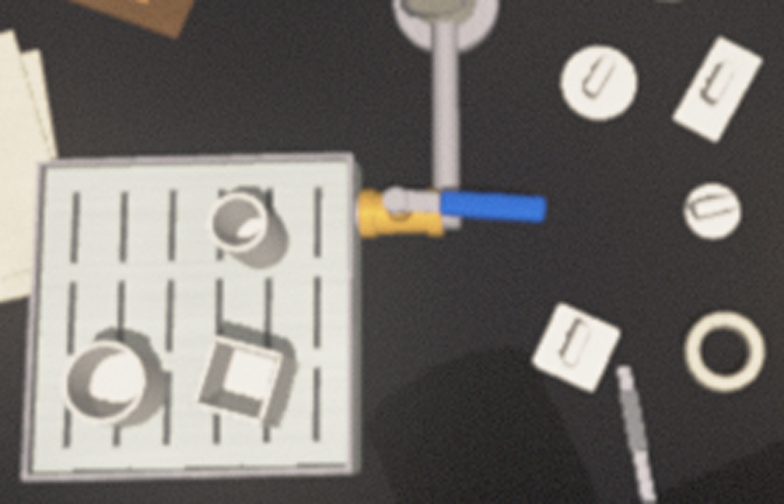

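The crop confirms the choice: three white dishes stand on the station (no oblong), the valve has its blue sleeve at (296,183), and the four lids are clear of the tape ring. Now I'll work out the station, stem, dish and tote positions.

Run:
```python
from h import *
KE=cam("top")
f=lambda x,y:(120+x/2.8,110+y/2.8)
cs=[onz(KE,f(*p),52) for p in [(42,163),(353,155),(357,472),(25,478)]]
for c in cs: print(c.round(1))
C=np.mean(cs,0); print("station",C, "edge yaw",[np.degrees(np.arctan2(*( (b-a)[1::-1]))).round(1) for a,b in zip(cs,cs[1:]+cs[:1])])
print("stem",onz(KE,f(397,203),77),"sleeve ends",onz(KE,f(442,204),77),onz(KE,f(544,208),77))
print("round top",onz(KE,f(107,381),102),"tall",onz(KE,f(238,221),128),"square",onz(KE,f(240,377),110))
print("square top corners",[onz(KE,f(*p),110).round(1).tolist() for p in [(216,336),(280,350),(264,418),(199,403)]])
print("tote",[onz(KE,p,40).round(1).tolist() for p in [(422,150),(540,150),(546,269),(422,267)]])
```

```text
[617.6 467.5  52. ]
[618.7 212.   52. ]
[360.6 207.9  52. ]
[362.1 469.8  52. ]
station [489.76466983 339.29275251  52.        ] edge yaw [np.float64(-89.8), np.float64(-179.1), np.float64(89.7), np.float64(-0.5)]
stem [572.01609526 172.89899604  77.        ] sleeve ends [570.38190195 136.91928037  77.        ] [565.26086796  55.38223613  77.        ]
round top [432.90381022 391.21474136 102.        ] tall [549.79017348 287.53737271 128.        ] square [432.89370733 288.11242504 110.        ]
square top corners [[464.5, 306.9, 110.0], [452.7, 258.1, 110.0], [401.6, 269.5, 110.0], [414.0, 318.7, 110.0]]
tote [[649.6, -199.3, 40.0], [643.3, -477.4, 40.0], [366.1, -462.6, 40.0], [377.2, -183.0, 40.0]]
```

```bash
python3 -m inch '[1.68,3.87,0,-0.12,0, 1.68,3.87,0,-0.12,0, 1.68,3.87,0,-0.12,0, 1.68,3.87,0,-0.11,0, 1.68,3.87,0,0,0, 1.68,3.87,0,0,0, 1.68,3.87,0,0,0, 1.68,3.87,0,0,0, 1.68,3.87,0,0,0, 1.68,3.87,0,0,0, 1.68,3.87,0,0,0, 1.68,3.87,0,0,0]'
python3 -m inch '[1.68,3.87,0,0,0, 1.68,3.87,0,0,0, 1.68,3.87,0,0,0, 1.68,3.87,0,0,0, 1.68,3.87,0,0,0, 1.68,3.87,0,0,0, 0,0,-2,0,0, 0,0,0,0,0]'
python3 - <<'E'
from h import *
im,KE=grab("wrist","b_wrist.png")
print(bot.read_state()["ee_pos"],bot.read_state()["q"].round(2))
E
```

```text
time: 1.35
ee_pos: [505.7, -136.7, 231.3]
tcp_rot: [[1.0, -0.003, 0.0], [-0.003, -1.0, -0.0], [0.0, 0.0, -1.0]]
wrist_force: [-0.2, -0.9, 0.3]
finger_gap: -0.0
time: 2.15
ee_pos: [605.4, 94.7, 208.4]
tcp_rot: [[1.0, -0.002, -0.004], [-0.002, -1.0, -0.001], [-0.004, 0.001, -1.0]]
wrist_force: [0.7, -0.3, -0.7]
finger_gap: -0.001
[605.56297848  93.92481688 209.95494968] [ 0.11 -0.01  1.61 -0.    1.55  1.69]
```

View pics/b_wrist.png

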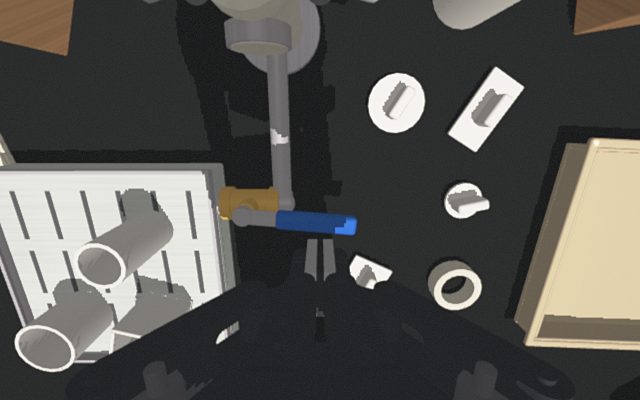

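The wrist view shows the blue sleeve running from (278,220) to (355,226) and the stem at (241,214). The shut fingers will come down on its far side. Descending now, then sweeping the arc.

```bash
python3 -m inch '[0,0,-4,0,0, 0,0,-4,0,0, 0,0,-4,0,0, 0,0,-2.5,0,0, 0,0,-1.2,0,0, 0,0,0,0,0]'
python3 -m inch '[-0.8,0,0,0,0, -1.1,-0.2,0,0,0, -1.0,-0.15,0,0,0, -1.1,0.1,0,0,0, -1.0,0.1,0,0,0, -1.0,0.35,0,0,0, -1.0,0.35,0,0,0, -0.9,0.6,0,0,0, -0.85,0.65,0,0,0, -0.7,0.8,0,0,0, -0.65,0.85,0,0,0, 0,0,0,0,0]'
```

```text
time: 2.8
ee_pos: [605.8, 93.1, 53.8]
tcp_rot: [[1.0, -0.004, -0.001], [-0.004, -1.0, -0.0], [-0.001, 0.0, -1.0]]
wrist_force: [-0.0, -1.1, 0.5]
finger_gap: -0.002
time: 4.0
ee_pos: [504.2, 129.4, 54.2]
tcp_rot: [[1.0, -0.002, -0.001], [-0.002, -1.0, 0.0], [-0.001, -0.0, -1.0]]
wrist_force: [0.1, -0.0, -0.0]
finger_gap: 0.001
```

```bash
python3 -m inch '[-0.45,0.9,0,0,0, -0.45,0.9,0,0,0, 0,0.2,0,0,0]'
python3 - <<'E'
from h import *
im,KE=grab("top","c_top.png"); 
cv2.imwrite("pics/c_crop.png",cv2.resize(im[110:290,180:400,::-1],None,fx=3,fy=3,interpolation=cv2.INTER_CUBIC))
im,KE=grab("side","c_side.png"); cv2.imwrite("pics/c_side_crop.png",cv2.resize(im[150:300,180:400,::-1],None,fx=3,fy=3,interpolation=cv2.INTER_CUBIC))
E
```

```text
time: 4.3
ee_pos: [495.5, 149.2, 54.2]
tcp_rot: [[1.0, -0.003, -0.001], [-0.003, -1.0, -0.0], [-0.001, 0.0, -1.0]]
wrist_force: [-2.3, -2.1, 1.0]
finger_gap: 0.003
```

View pics/c_crop.png

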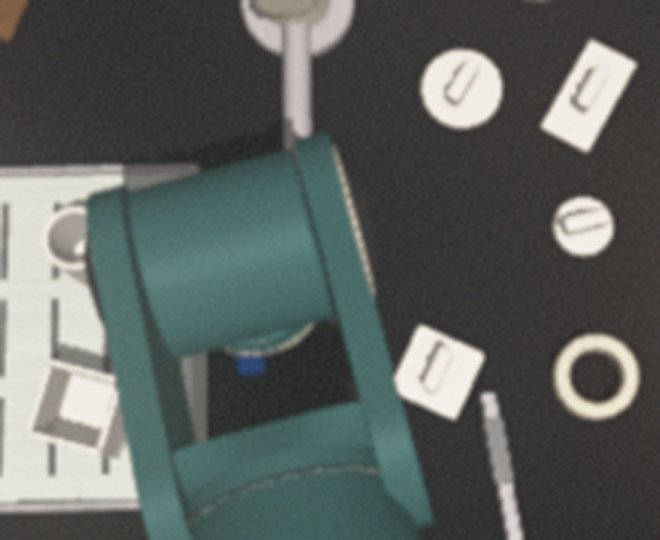

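View pics/c_side_crop.png

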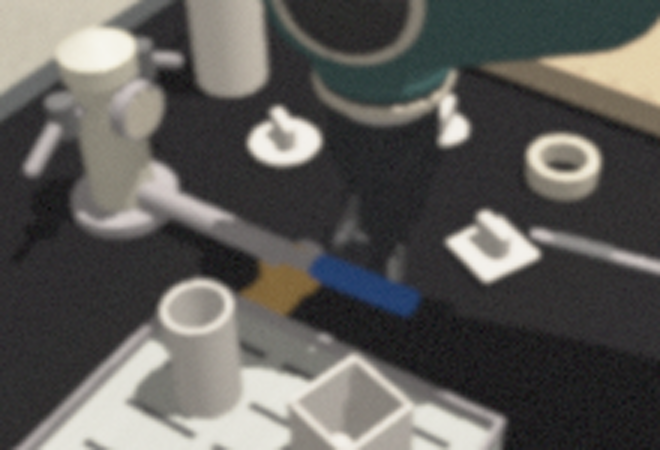

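Top view: the tip of the blue lever shows at crop (250,365), so it now points towards the robot. I'll press on in small steps until the force rises at the stop.

```bash
python3 -m inch '[0,0.3,0,0,0, 0,0,0,0,0]'; python3 -m inch '[0,0.3,0,0,0, 0,0,0,0,0]';python3 -m inch '[0,0.2,0,0,0, 0,0,0,0,0]'
```

```text
time: 4.6
ee_pos: [496.1, 151.4, 54.1]
tcp_rot: [[1.0, -0.003, -0.001], [-0.003, -1.0, -0.0], [-0.001, 0.0, -1.0]]
wrist_force: [0.0, -0.7, -0.0]
finger_gap: 0.001
time: 4.8
ee_pos: [496.0, 153.3, 54.1]
tcp_rot: [[1.0, -0.003, -0.001], [-0.003, -1.0, -0.003], [-0.001, 0.003, -1.0]]
wrist_force: [-2.3, -12.8, 1.0]
finger_gap: 0.0
time: 5.0
ee_pos: [496.0, 153.7, 54.1]
tcp_rot: [[1.0, -0.004, -0.001], [-0.004, -1.0, -0.006], [-0.001, 0.006, -1.0]]
wrist_force: [-4.5, -29.3, 4.7]
finger_gap: 0.001
```

The lever is against its stop: the force rose to about 29 N with no further travel. I'll back off, lift, and head for the square dish with a 77° tool yaw, opening on the way, then check the valve and dishes.

```bash
python3 -m inch '[0,-1.5,0,0,0, 0,-1.0,0,0,0, 0,0,4,0.13,0, 0,0,4,0.13,0, 0,0,4,0.13,0.5, 0,0,4,0.13,1, -0.5,3,2,0.13,1, -0.5,3,0,0.14,1, -0.5,3,0,0.14,1, -0.5,0,0,0.14,1, 0,0,0,0.14,1, 0,0,0,0.13,1]'
python3 - <<'E'
from h import *
im,KE=grab("wrist","d_wrist.png"); print(bot.read_state()["ee_pos"])
im,KE=grab("top","d_top.png"); 
cv2.imwrite("pics/d_crop.png",cv2.resize(im[110:290,120:400,::-1],None,fx=2.8,fy=2.8,interpolation=cv2.INTER_CUBIC))
E
```

```text
time: 6.2
ee_pos: [476.1, 221.5, 234.4]
tcp_rot: [[0.226, 0.974, 0.0], [0.974, -0.226, 0.001], [0.001, 0.0, -1.0]]
wrist_force: [1.0, -0.4, 0.7]
finger_gap: 1.004
[476.15185146 221.39109912 234.38066141]
```

View pics/d_wrist.png

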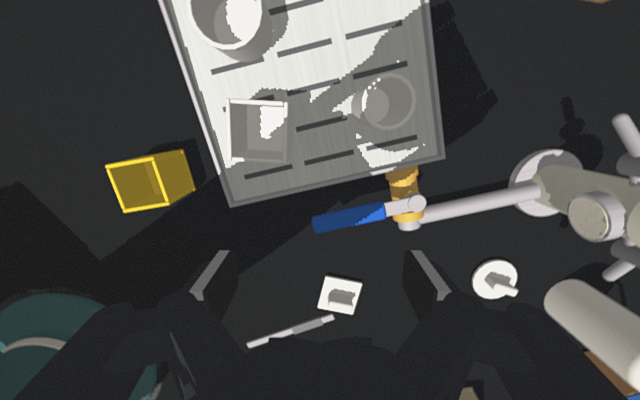

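View pics/d_crop.png

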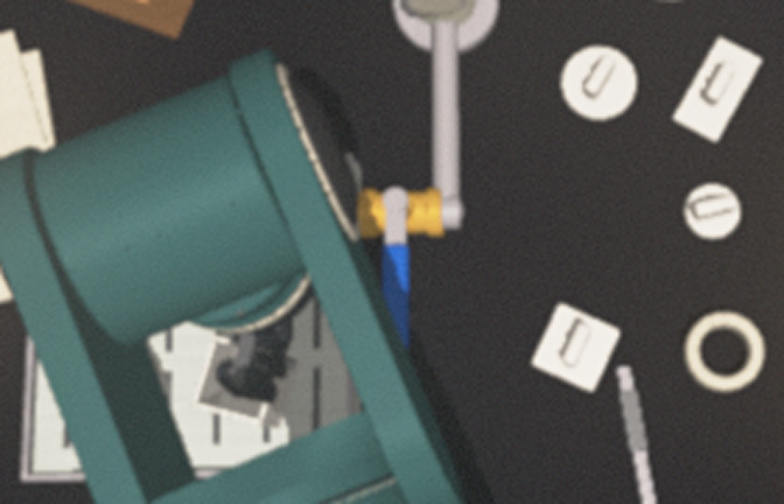

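The lever now lies straight along −x (crop (396,200) to (397,340)), square to the yellow pipe body, so the valve is shut with all the dishes still in place. I'll cross-check the square dish from the wrist view.

Run:
```python
from h import *
im=cv2.imread("pics/d_wrist.png"); KE=cam("wrist")
cv2.imwrite("pics/d_w2.png",cv2.resize(im[60:200,180:460],None,fx=2.8,fy=2.8))
for p in [(230,98),(287,101),(288,160),(230,158)]: print(onz(KE,p,110).round(1))
```

```text
[420.2 325.2 110. ]
[468.5 311.3 110. ]
[455.7 260.5 110. ]
[403.3 274.8 110. ]
```

View pics/d_w2.png

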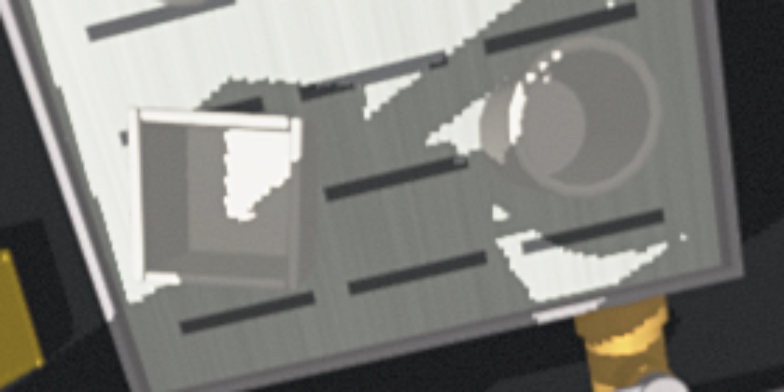

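```bash
python3 -m inch '[-2.0,3.4,0,0,1, -2.1,3.45,0,0,1, 0,0,-4,0,1, 0,0,-4,0,1, 0,0,-4,0,1, 0,0,-3,0,1, 0,0,-2.2,0,1, 0,0,0,0,1]'
python3 - <<'E'
from h import *
grab("wrist","e_w.png"); im,_=grab("side","e_side.png"); cv2.imwrite("pics/e_side.png",cv2.resize(im[200:400,140:400,::-1],None,fx=2.5,fy=2.5))
E
```

```text
time: 7.1
ee_pos: [433.9, 288.9, 59.3]
tcp_rot: [[0.236, 0.972, -0.004], [0.972, -0.236, -0.002], [-0.003, -0.003, -1.0]]
wrist_force: [-0.0, -0.3, -0.1]
finger_gap: 1.003
```

View pics/e_w.png

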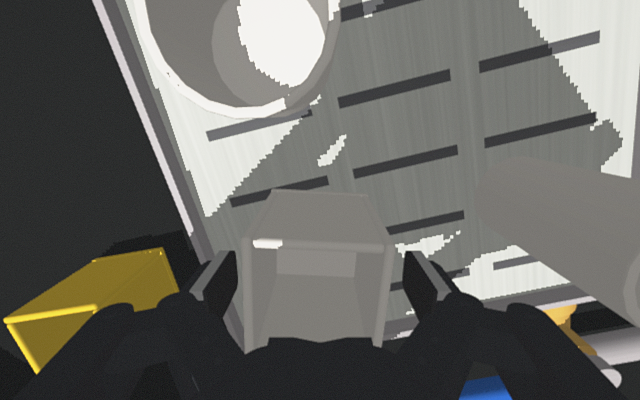

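View pics/e_side.png

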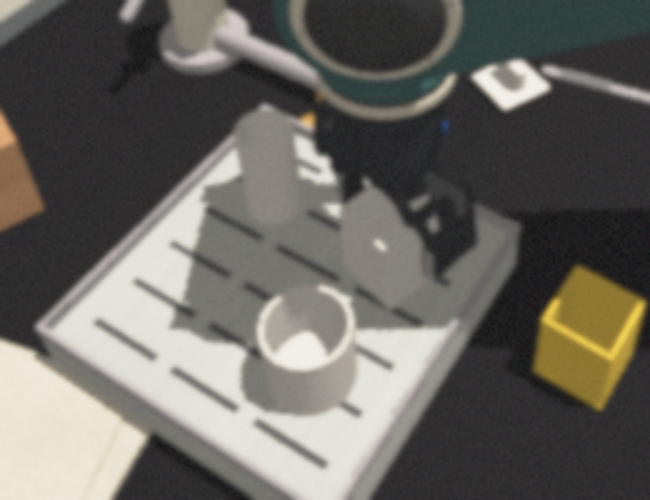

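The square dish sits centred between the fingers (wrist columns 245–388, jaws at 225 and 410). Closing and lifting.

```bash
python3 -m inch '[0,0,0,0,0.3, 0,0,0,0,0.2, 0,0,0,0,0.2, 0,0,0,0,0.2, 0,0,0,0,0.2, 0,0,1,0,0.2, 0,0,2,0,0.2, 0,0,4,0,0.2, 0,0,4,0,0.2, 0,0,4,0,0.2, 0,0,2,0,0.2, 0,0,0,0,0.2]'
python3 - <<'E'
from h import *
im,KE=grab("wrist","f_w.png"); s=bot.read_state(); print(s["ee_pos"],s["finger_gap"])
im,KE=grab("top","f_top.png")
E
```

```text
time: 8.4
ee_pos: [435.9, 290.2, 236.6]
tcp_rot: [[0.232, 0.973, 0.005], [0.973, -0.232, 0.003], [0.004, 0.004, -1.0]]
wrist_force: [0.3, 0.9, -2.0]
finger_gap: 0.645
[435.42419303 289.95667222 233.94922043] 0.647663272800953
```

View pics/f_w.png

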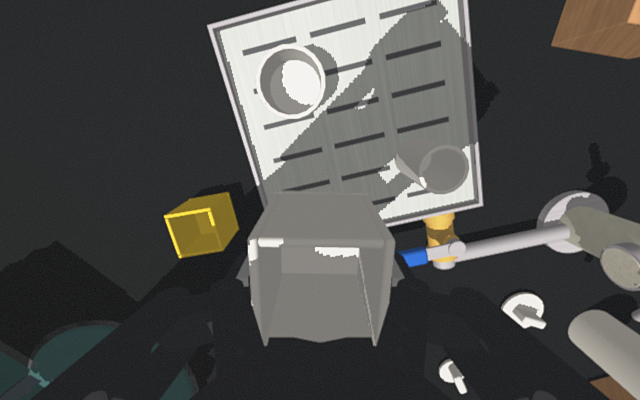

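View pics/f_top.png

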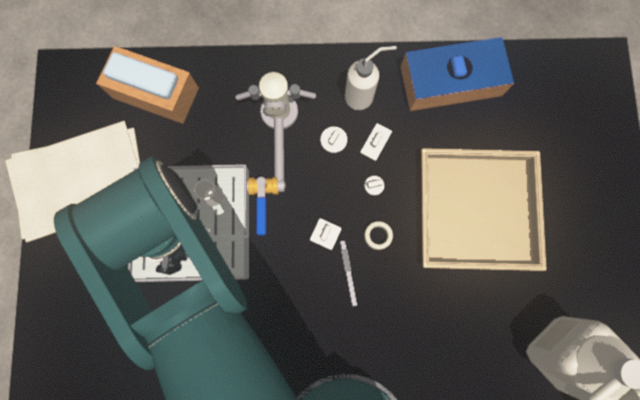

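Square dish is held (gap 0.646, about 55 mm). Carrying it to the tote.

```bash
python3 -m inch '[0.15,-4,0,0.12,0.2, 0.15,-4,0,0.115,0.2, 0.15,-4,0,0,0.2, 0.15,-4,0,0,0.2, 0.15,-4,0,0,0.2, 0.15,-4,0,0,0.2, 0.15,-4,0,0,0.2, 0.15,-4,0,0,0.2, 0.15,-4,0,0,0.2, 0.15,-4,0,0,0.2, 0.15,-4,0,0,0.2, 0.15,-4,0,0,0.2]'
python3 -m inch '[0.15,-4,0,0,0.2, 0,-4.5,0,0,0.2, 0,0,-4,0,0.2, 0,0,-4,0,0.2, 0,0,-4,0,0.2, 0,0,-4,0,0.2, 0,0,-3,0,0.2, 0,0,-1,0,0.2, 0,0,0,0,0.2]'
```

```text
time: 9.7
ee_pos: [452.4, -191.7, 230.6]
tcp_rot: [[-0.001, 1.0, -0.002], [1.0, 0.001, 0.001], [0.001, -0.002, -1.0]]
wrist_force: [0.8, 0.2, -1.3]
finger_gap: 0.649
time: 10.6
ee_pos: [453.6, -274.6, 31.2]
tcp_rot: [[-0.001, 1.0, -0.003], [1.0, 0.001, 0.002], [0.002, -0.003, -1.0]]
wrist_force: [0.7, 0.3, -0.8]
finger_gap: 0.65
```

```bash
python3 -m inch '[0,0,-0.3,0,0.2, 0,0,0,0,0.2]'; python3 -m inch '[0,0,-0.2,0,0.2, 0,0,0,0,0.2]'
```

```text
time: 10.8
ee_pos: [454.6, -275.1, 29.1]
tcp_rot: [[-0.001, 1.0, -0.0], [1.0, 0.001, 0.0], [0.0, -0.0, -1.0]]
wrist_force: [0.1, 0.4, -2.2]
finger_gap: 0.648
time: 11.0
ee_pos: [454.8, -275.3, 28.9]
tcp_rot: [[-0.001, 1.0, 0.0], [1.0, 0.001, -0.0], [-0.0, 0.0, -1.0]]
wrist_force: [-7.8, 6.1, 18.6]
finger_gap: 0.65
```

```bash
python3 -m inch '[0,0,0.1,0,1, 0,0,0,0,1, 0,0,0,0,1, 0,0,0,0,1, 0,0,3,0,1, 0,0,4,0,1, 0,0,4,0,1, 0,0,4,0,1, 0,0,4,0,1, 0,0,1,0,1, 0,0,0,0,1]'
python3 - <<'E'
from h import *
R=np.array([[0.232,0.973,0.005],[0.973,-0.232,0.003],[0.004,0.004,-1]])
KE=cam("wrist",dict(tcp_rot=R,ee_pos=np.array([435.4,290,234])))
im=cv2.imread("pics/f_w.png"); cv2.imwrite("pics/f_w2.png",cv2.resize(im[30:210,230:510],None,fx=2.8,fy=2.8))
print("round",onz(KE,(291,81),102),"tall",onz(KE,(444,170),128))
im,KE=grab("wrist","g_w.png")
E
```

```text
time: 12.1
ee_pos: [455.1, -275.5, 229.8]
tcp_rot: [[-0.001, 1.0, 0.002], [1.0, 0.001, -0.001], [-0.001, 0.002, -1.0]]
wrist_force: [-0.3, -0.5, -0.8]
finger_gap: 0.999
round [435.39696947 395.99975565 102.        ] tall [549.81755684 290.84609508 128.        ]
```

View pics/f_w2.png

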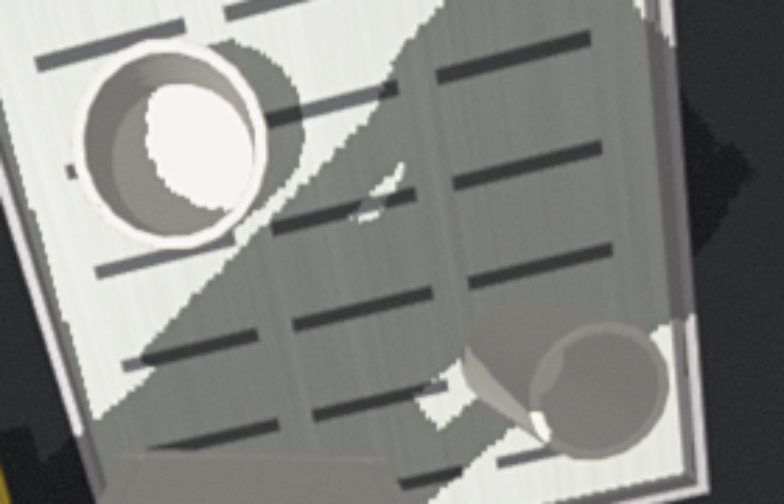

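View pics/g_w.png

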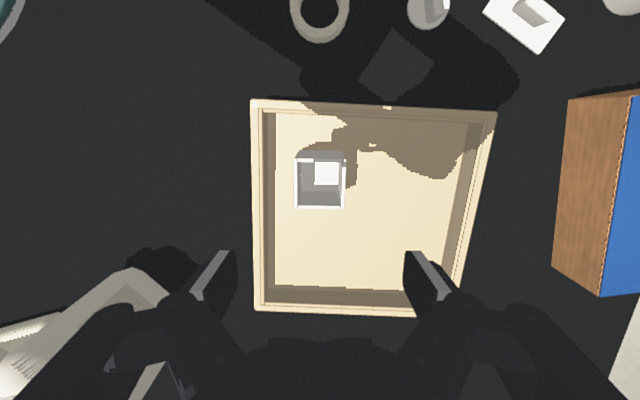

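The square dish stands upright in the tote (wrist (320,183)). Next, the round dish.

```bash
python3 -m inch '[-0.12,4,0,0,1, -0.12,4,0,0,1, -0.12,4,0,0,1, -0.12,4,0,0,1, -0.12,4,0,0,1, -0.12,4,0,0,1, -0.12,4,0,0,1, -0.12,4,0,0,1, -0.12,4,0,0,1, -0.12,4,0,0,1, -0.12,4,0,0,1, -0.12,4,0,0,1]'
python3 -m inch '[-0.12,4,0,0,1, -0.12,4,0,0,1, -0.12,4,0,0,1, -0.12,4,0,0,1, -0.18,2.8,0,0,1, 0,0,-4,0,1, 0,0,-4,0,1, 0,0,-2,0,1, 0,0,0,0,1, 0,0,0,0,1]'
python3 - <<'E'
from h import *
im,KE=grab("wrist","h_w.png"); print(bot.read_state()["ee_pos"])
E
```

```text
time: 13.35
ee_pos: [439.4, 206.3, 226.1]
tcp_rot: [[-0.001, 1.0, -0.002], [1.0, 0.001, -0.001], [-0.001, -0.002, -1.0]]
wrist_force: [1.1, -0.8, 0.0]
finger_gap: 1.001
time: 14.35
ee_pos: [433.4, 392.6, 127.7]
tcp_rot: [[-0.001, 1.0, -0.001], [1.0, 0.001, -0.001], [-0.001, -0.001, -1.0]]
wrist_force: [0.4, 0.3, 0.8]
finger_gap: 1.003
[433.82424099 392.899625   128.89965807]
```

View pics/h_w.png

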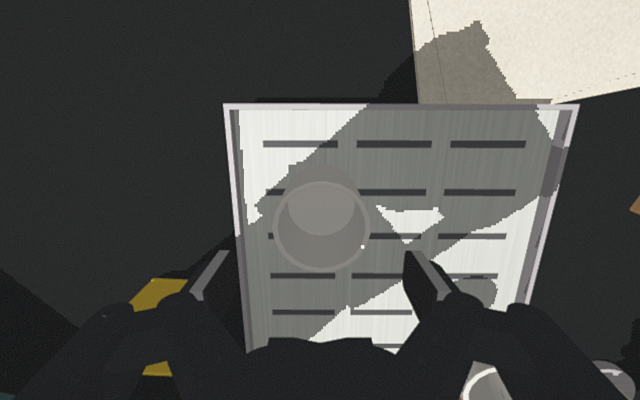

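```bash
python3 - <<'E'
from h import *
KE=cam("wrist")
print([onz(KE,p,102).round(1) for p in [(321,225),(272,225),(370,225),(321,180),(321,272)]])
E
python3 -m inch '[0,0,-3,0,1, 0,0,-2.5,0,1, 0,0,-1.3,0,1, 0,0,0,0,1, 0,0,0,0,0.4, 0,0,0,0,0.3, 0,0,0,0,0.3, 0,0,0,0,0.3, 0,0,0,0,0.3]'
```

```text
[array([435.4, 399.6, 102. ]), array([404.2, 399.6, 102. ]), array([466.6, 399.7, 102. ]), array([435.3, 428.9, 102. ]), array([435.5, 365.7, 102. ])]
time: 15.3
ee_pos: [434.4, 393.5, 62.5]
tcp_rot: [[-0.001, 1.0, 0.002], [1.0, 0.001, 0.002], [0.002, 0.002, -1.0]]
wrist_force: [-0.1, -0.9, 7.4]
finger_gap: 0.725
```

```bash
python3 -m inch '[0,0,1,0,0.3, 0,0,2,0,0.3, 0,0,4,0,0.3, 0,0,4,0,0.3, 0,0,4,0,0.3, 0,0,2,0,0.3, 0,0,0,0,0.3]'
python3 - <<'E'
from h import *
R=np.array([[0,1,0],[1,0,0],[0,0,-1.]])
KE=cam("wrist",dict(tcp_rot=R,ee_pos=np.array([455.1,-275.5,229.8])))
im=cv2.imread("pics/g_w.png"); cv2.imwrite("pics/g_w2.png",cv2.resize(im[130:230,250:390],None,fx=5,fy=5))
im,KE=grab("wrist","i_w.png"); s=bot.read_state();print(s["ee_pos"],s["finger_gap"])
E
```

```text
time: 16.0
ee_pos: [434.4, 393.4, 235.2]
tcp_rot: [[-0.001, 1.0, 0.005], [1.0, 0.001, 0.004], [0.004, 0.005, -1.0]]
wrist_force: [0.1, -0.5, -1.3]
finger_gap: 0.721
[433.96601762 393.04914353 232.49294042] 0.7185912480668772
```

View pics/g_w2.png

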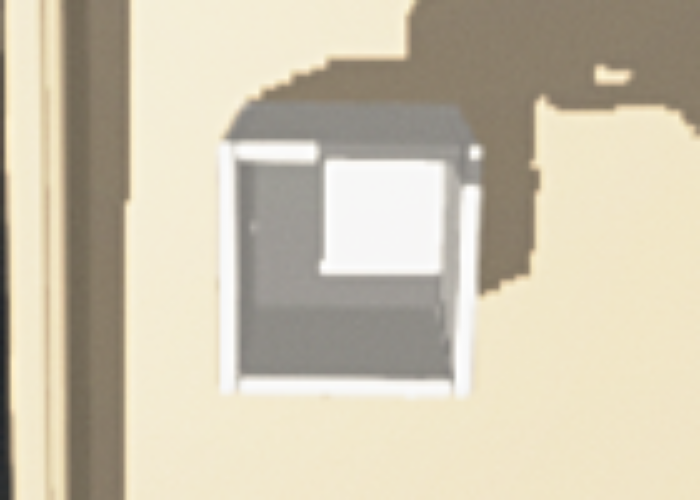

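View pics/i_w.png

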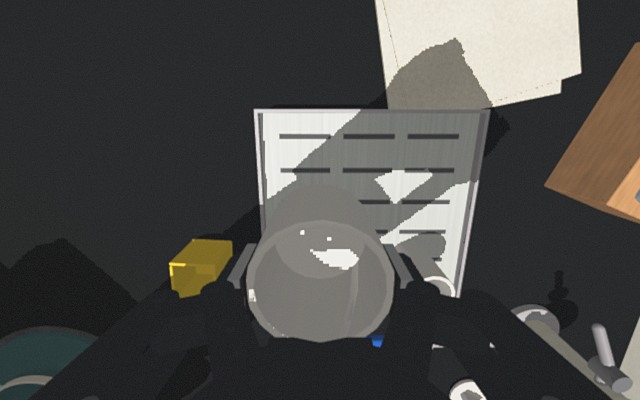

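Run:
```python
from h import *
R=np.array([[0,1,0],[1,0,0],[0,0,-1.]])
KE=cam("wrist",dict(tcp_rot=R,ee_pos=np.array([455.1,-275.5,229.8])))
ps=[onz(KE,(250+a/5,130+b/5),75) for a,b in [(220,142),(482,145),(470,393),(220,392)]]
print(np.round(ps,1),np.mean(ps,0))
KE=cam("wrist",dict(tcp_rot=R,ee_pos=np.array([434,393,234.])))
for p in [(247,280),(395,280),(321,220)]: print(onz(KE,p,274).round(1))
```

```text
[[ 429.  -245.2   75. ]
 [ 483.8 -245.8   75. ]
 [ 482.7 -300.5   75. ]
 [ 427.6 -300.3   75. ]] [ 455.75629708 -272.97103886   75.        ]
[405.  402.3 274. ]
[465.5 402.4 274. ]
[435.2 428.5 274. ]
```

```bash
python3 -m inch '[0.1,-4,0,0,0.3, 0.1,-4,0,0,0.3, 0.1,-4,0,0,0.3, 0.1,-4,0,0,0.3, 0.1,-4,0,0,0.3, 0.1,-4,0,0,0.3, 0.1,-4,0,0,0.3, 0.1,-4,0,0,0.3, 0.1,-4,0,0,0.3, 0.1,-4,0,0,0.3, 0.1,-4,0,0,0.3, 0.1,-4,0,0,0.3]'
python3 -m inch '[0.1,-4,0,0,0.3, 0.1,-4,0,0,0.3, 0.1,-4,0,0,0.3, 0.1,-4,0,0,0.3, 0.1,-4,0,0,0.3, 0.1,-4,0,0,0.3, 0.1,-4,0,0,0.3, 0.2,-2.1,0,0,0.3, 0,0,-4,0,0.3, 0,0,-4,0,0.3, 0,0,-4,0,0.3, 0,0,0,0,0.3]'
```

```text
time: 17.25
ee_pos: [444.9, -88.7, 229.2]
tcp_rot: [[-0.001, 1.0, -0.001], [1.0, 0.001, 0.0], [0.0, -0.001, -1.0]]
wrist_force: [1.0, 0.1, -1.5]
finger_gap: 0.725
time: 18.45
ee_pos: [452.3, -386.1, 103.6]
tcp_rot: [[-0.001, 1.0, -0.007], [1.0, 0.001, 0.007], [0.007, -0.007, -1.0]]
wrist_force: [-0.2, 1.2, -0.9]
finger_gap: 0.72
```

```bash
python3 -m inch '[0,0,-4,0,0.3, 0,0,-2.5,0,0.3, 0,0,-1.5,0,0.3, 0,0,0,0,0.3]'; python3 -m inch '[0,0,-0.2,0,0.3, 0,0,0,0,0.3]'
```

```text
time: 18.85
ee_pos: [454.3, -387.8, 29.6]
tcp_rot: [[-0.001, 1.0, -0.002], [1.0, 0.001, 0.001], [0.001, -0.002, -1.0]]
wrist_force: [0.4, 0.6, -1.0]
finger_gap: 0.723
time: 19.05
ee_pos: [455.3, -388.7, 30.0]
tcp_rot: [[-0.001, 1.0, 0.001], [1.0, 0.001, -0.001], [-0.001, 0.001, -1.0]]
wrist_force: [-0.1, -0.9, -1.5]
finger_gap: 0.723
```

```bash
python3 -m inch '[0,0,-0.2,0,0.3, 0,0,0,0,0.3]'; python3 -m inch '[0,0,-0.15,0,0.3, 0,0,0,0,0.3]'
```

```text
time: 19.25
ee_pos: [455.2, -388.8, 27.6]
tcp_rot: [[-0.001, 1.0, 0.002], [1.0, 0.001, -0.002], [-0.002, 0.002, -1.0]]
wrist_force: [0.6, -2.1, 4.7]
finger_gap: 0.722
time: 19.45
ee_pos: [455.3, -388.9, 27.5]
tcp_rot: [[-0.001, 1.0, 0.002], [1.0, 0.001, -0.002], [-0.002, 0.002, -1.0]]
wrist_force: [-7.9, 5.5, 22.7]
finger_gap: 0.719
```

```bash
python3 -m inch '[0,0,0.1,0,1, 0,0,0,0,1, 0,0,0,0,1, 0,0,0,0,1, 0,0,3,0,1, 0,0,4,0,1, 0,0,4,0,1, 0,0,4,0,1, 0,0,4,0,1, 0,0,1,0,1, 0,0,0,0,1]'
python3 - <<'E'
from h import *
im,KE=grab("top","j_top.png"); cv2.imwrite("pics/j_crop.png",cv2.resize(im[100:300,290:570,::-1],None,fx=2.8,fy=2.8))
E
python3 -m inch '[0.56,4,0,0,1, 0.56,4,0,0,1, 0.56,4,0,0,1, 0.56,4,0,0,1, 0.56,4,0,0,1, 0.56,4,0,0,1, 0.56,4,0,0,1, 0.56,4,0,0,1, 0.56,4,0,0,1, 0.56,4,0,0,1, 0.56,4,0,0,1, 0.56,4,0,0,1]'
python3 -m inch '[0.56,4,0,0,1, 0.56,4,0,0,1, 0.56,4,0,0,1, 0.56,4,0,0,1, 0.5,3.8,0,0,1, 0,0,-4,0,1, 0,0,-3,0,1, 0,0,0,0,1, 0,0,0,0,1]'
python3 - <<'E'
from h import *
im,KE=grab("wrist","k_w.png"); print(bot.read_state()["ee_pos"])
E
```

```text
time: 20.55
ee_pos: [455.1, -388.5, 227.4]
tcp_rot: [[-0.001, 1.0, 0.002], [1.0, 0.001, -0.002], [-0.002, 0.002, -1.0]]
wrist_force: [-0.0, -0.5, -0.7]
finger_gap: 0.998
time: 21.8
ee_pos: [521.3, 93.5, 223.5]
tcp_rot: [[-0.001, 1.0, -0.003], [1.0, 0.001, -0.0], [-0.0, -0.003, -1.0]]
wrist_force: [0.8, -0.3, 0.0]
finger_gap: 1.0
time: 22.7
ee_pos: [548.9, 289.5, 155.0]
tcp_rot: [[-0.001, 1.0, -0.002], [1.0, 0.001, -0.001], [-0.001, -0.002, -1.0]]
wrist_force: [0.2, 0.5, 0.4]
finger_gap: 1.002
[549.47202958 289.69783228 156.54830132]
```

View pics/j_crop.png

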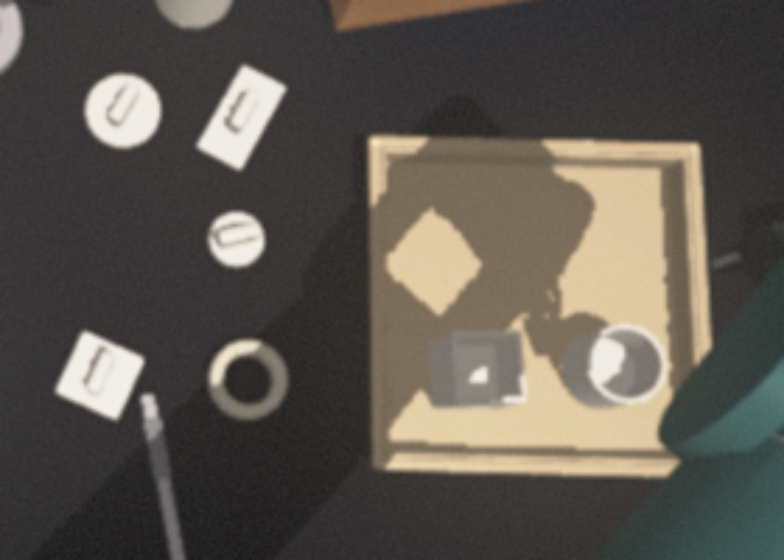

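View pics/k_w.png

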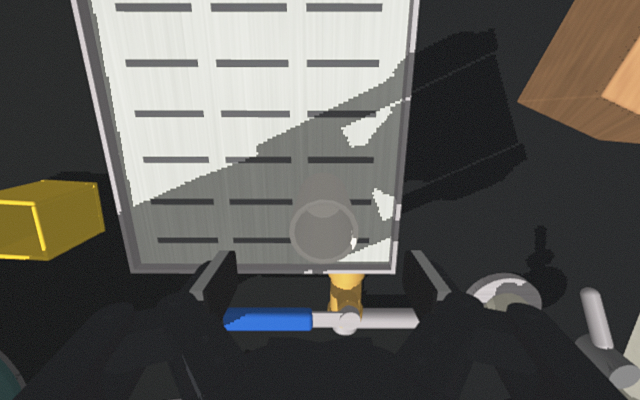

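Run:
```python
from h import *
KE=cam("wrist")
for p in [(289,233),(358,233),(323,199),(323,266)]: print(onz(KE,p,128).round(1))
```

```text
[530.3 290.2 128. ]
[575.1 290.2 128. ]
[552.3 313.2 128. ]
[552.5 266.1 128. ]
```

```bash
python3 -m inch '[0.3,0,-3,0,1, 0,0,-3,0,1, 0,0,-2.5,0,1, 0,0,0,0,1, 0,0,0,0,0.3, 0,0,0,0,0.2, 0,0,0,0,0.2, 0,0,0,0,0.2, 0,0,0,0,0.2, 0,0,0,0,0.2]'
python3 -m inch '[0,0,1,0,0.2, 0,0,2,0,0.2, 0,0,4,0,0.2, 0,0,4,0,0.2, 0,0,4,0,0.2, 0,0,2,0,0.2, 0,0,0,0,0.2, 0,0,0,0,0.2]'
python3 - <<'E'
from h import *
im,KE=grab("wrist","l_w.png"); print(bot.read_state()["ee_pos"])
E
```

```text
time: 23.75
ee_pos: [553.1, 290.2, 73.3]
tcp_rot: [[-0.001, 1.0, 0.003], [1.0, 0.001, 0.001], [0.001, 0.003, -1.0]]
wrist_force: [-2.4, -0.3, 9.7]
finger_gap: 0.529
time: 24.55
ee_pos: [552.2, 289.8, 240.8]
tcp_rot: [[-0.001, 1.0, 0.0], [1.0, 0.001, 0.0], [0.0, 0.0, -1.0]]
wrist_force: [-0.4, 0.5, -2.6]
finger_gap: 0.531
[551.91363691 289.67409178 239.79803936]
```

View pics/l_w.png

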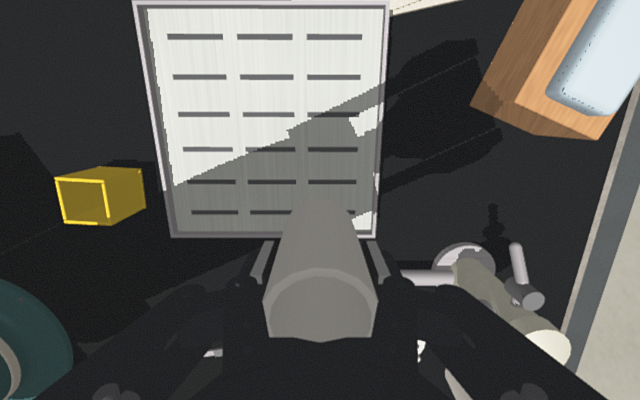

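```bash
python3 -m inch '[0.1,-4,0,0,0.2, 0.1,-4,0,0,0.2, 0.1,-4,0,0,0.2, 0.1,-4,0,0,0.2, 0.1,-4,0,0,0.2, 0.1,-4,0,0,0.2, 0.1,-4,0,0,0.2, 0.1,-4,0,0,0.2, 0.1,-4,0,0,0.2, 0.1,-4,0,0,0.2, 0.1,-4,0,0,0.2, 0.1,-4,0,0,0.2]'
python3 -m inch '[0.1,-4,0,0,0.2, 0,-4,0,0,0.2, 0,-4,0,0,0.2, 0,-2,0,0,0.2, 0,0,-4,0,0.2, 0,0,-4,0,0.2, 0,0,-4,0,0.2, 0,0,-4,0,0.2, 0,0,-3,0,0.2, 0,0,-0.9,0,0.2, 0,0,0,0,0.2, 0,0,0,0,0.2]'
```

```text
time: 25.8
ee_pos: [563.6, -191.7, 239.1]
tcp_rot: [[-0.001, 1.0, -0.002], [1.0, 0.001, 0.001], [0.001, -0.002, -1.0]]
wrist_force: [0.6, -0.4, -1.7]
finger_gap: 0.528
time: 27.0
ee_pos: [565.4, -330.0, 42.0]
tcp_rot: [[-0.001, 1.0, -0.0], [1.0, 0.001, 0.0], [0.0, -0.0, -1.0]]
wrist_force: [-0.6, -0.4, -0.5]
finger_gap: 0.531
```

```bash
python3 -m inch '[0,0,-0.3,0,0.2, 0,0,0,0,0.2]'; python3 -m inch '[0,0,-0.15,0,0.2, 0,0,0,0,0.2]'
```

```text
time: 27.2
ee_pos: [565.3, -330.1, 38.8]
tcp_rot: [[-0.001, 1.0, -0.0], [1.0, 0.001, 0.0], [0.0, -0.0, -1.0]]
wrist_force: [0.8, -0.4, -2.2]
finger_gap: 0.528
time: 27.4
ee_pos: [565.4, -330.3, 38.4]
tcp_rot: [[-0.001, 1.0, 0.0], [1.0, 0.001, -0.0], [-0.0, 0.0, -1.0]]
wrist_force: [-4.0, 1.8, 8.6]
finger_gap: 0.529
```

```bash
python3 -m inch '[0,0,0,0,1, 0,0,0,0,1, 0,0,0,0,1, 0,0,0,0,1, 0,0,3,0,1, 0,0,4,0,1, 0,0,4,0,1, 0,0,4,0,1, 0,0,4,0,1, 0,-3,3,0,1, 0,-4,0,0,1, 0,0,0,0,1]'
python3 - <<'E'
from h import *
s=bot.read_state(); np.save("m_pose.npy",np.hstack([s["ee_pos"],s["tcp_rot"].ravel()]))
im,KE=grab("wrist","m_w.png"); print(s["ee_pos"])
im,KE=grab("top","m_top.png");cv2.imwrite("pics/m_crop.png",cv2.resize(im[100:300,290:570,::-1],None,fx=2.8,fy=2.8))
E
```

```text
time: 28.6
ee_pos: [564.8, -403.7, 257.7]
tcp_rot: [[0.001, 1.0, 0.0], [1.0, -0.001, -0.001], [-0.001, 0.0, -1.0]]
wrist_force: [0.1, -0.2, -0.3]
finger_gap: 1.0
[ 564.84793399 -403.68215369  257.6677411 ]
```

View pics/m_w.png

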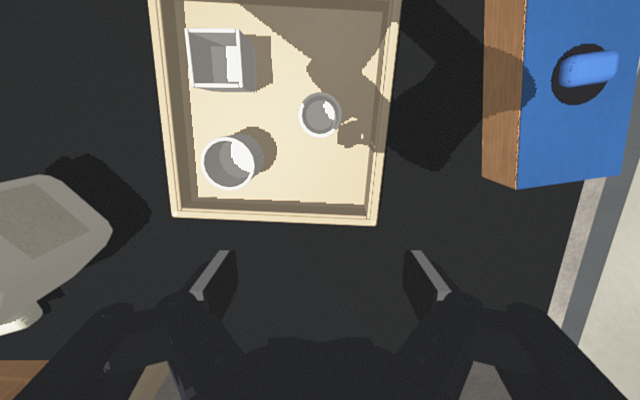

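View pics/m_crop.png

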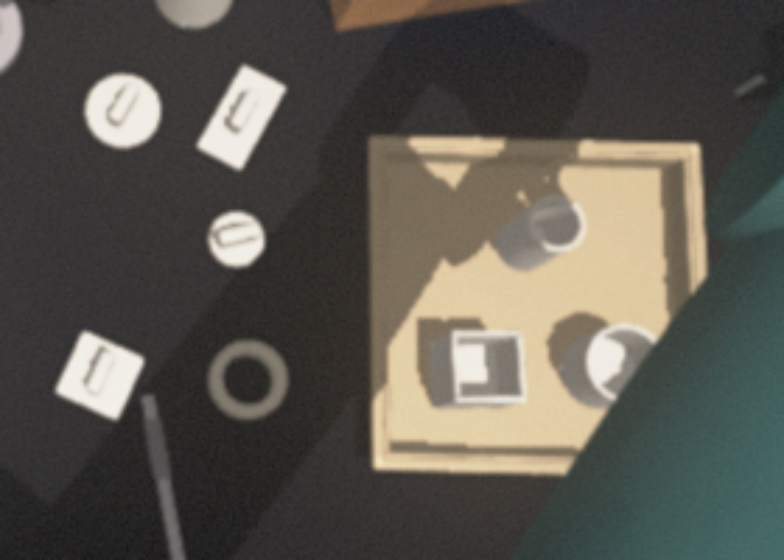

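All three dishes stand upright in the tote: in the wrist view, square (215,58), tall (320,115), round (230,162). The lids have not moved. I'll measure the dish mouths and go over the square lid.

```bash
python3 - <<'E'
from h import *
a=np.load("m_pose.npy"); KE=cam("wrist",dict(ee_pos=a[:3],tcp_rot=a[3:].reshape(3,3)))
im=cv2.imread("pics/m_w.png"); cv2.imwrite("pics/m_w2.png",cv2.resize(im[10:210,170:370],None,fx=4,fy=4)[:600*1])
E
python3 -m inch '[-0.95,4,0,0.14,1, -0.95,4,0,0.14,1, -0.95,4,0,0.14,1, -0.95,4,0,0.14,1, -0.95,4,0,0.14,1, -0.95,4,0,0.14,1, -0.95,4,0,0.14,0.6, -0.95,4,0,0.14,0.6, -0.95,4,-2,0,0.6, -0.95,4,-4,0,0.6, -0.9,3.7,-4,0,0.6, 0,0,-3,0,0.6]'
python3 -m inch '[0,0,0,0,0.6, 0,0,0,0,0.6]'
python3 - <<'E'
from h import *
s=bot.read_state(); np.save("n_pose.npy",np.hstack([s["ee_pos"],s["tcp_rot"].ravel()]))
im,KE=grab("wrist","n_w.png"); print(s["ee_pos"])
E
```

```text
time: 29.9
ee_pos: [461.5, 31.8, 134.3]
tcp_rot: [[-0.902, 0.431, -0.0], [0.431, 0.902, 0.001], [0.001, 0.001, -1.0]]
wrist_force: [-0.0, -0.4, -0.4]
finger_gap: 0.601
time: 30.1
ee_pos: [463.2, 28.4, 137.0]
tcp_rot: [[-0.901, 0.434, -0.0], [0.434, 0.901, -0.0], [0.0, -0.0, -1.0]]
wrist_force: [-0.0, 0.1, 1.4]
finger_gap: 0.6
[463.18585864  28.37153204 136.96448325]
```

View pics/m_w2.png

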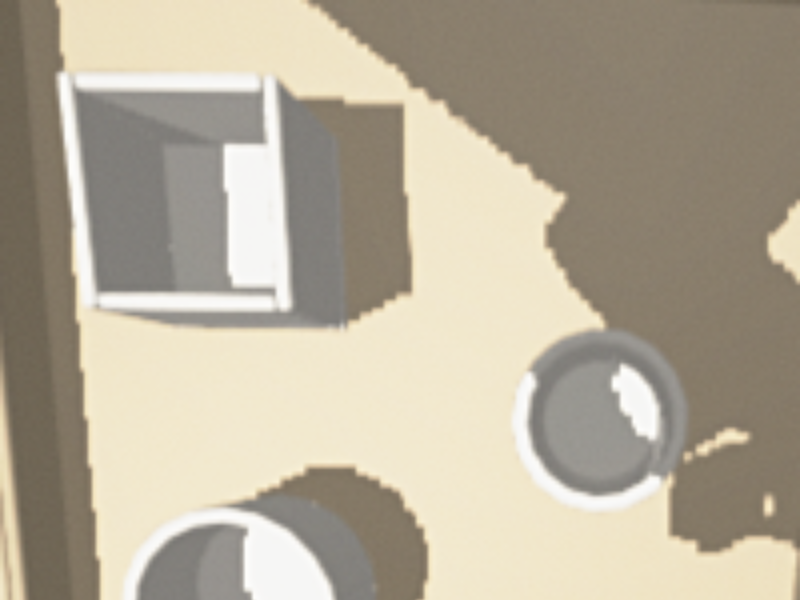

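View pics/n_w.png

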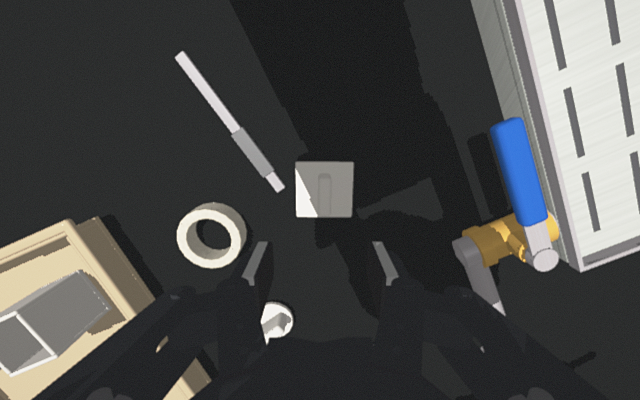

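Run:
```python
from h import *
a=np.load("m_pose.npy"); KE=cam("wrist",dict(ee_pos=a[:3],tcp_rot=a[3:].reshape(3,3)))
f=lambda x,y:(170+x/4,10+y/4)
sq=[onz(KE,f(*p),75) for p in [(58,73),(276,75),(292,311),(85,308)]]; print("sq",np.round(sq,1).tolist(),np.mean(sq,0).round(1))
tl=[onz(KE,f(*p),93) for p in [(514,420),(687,420),(600,329),(600,511)]]; print("tall",np.round(tl,1).tolist())
rd=[onz(KE,p,67) for p in [(201,162),(259,162),(230,136),(230,189)]]; print("round",np.round(rd,1).tolist())
a=np.load("n_pose.npy"); KE=cam("wrist",dict(ee_pos=a[:3],tcp_rot=a[3:].reshape(3,3)))
im=cv2.imread("pics/n_w.png"); cv2.imwrite("pics/n_w2.png",cv2.resize(im[130:260,240:400],None,fx=5,fy=5)[:600])
l=[onz(KE,p,11) for p in [(296,162),(354,162),(351,217),(297,217)]]; print("lid",np.round(l,1).tolist(),np.mean(l,0))
for p,z in [((324,174),37),((324,214),37)]: print(onz(KE,p,z))
```

```text
sq [[428.9, -247.0, 75.0], [483.8, -247.5, 75.0], [483.4, -303.0, 75.0], [428.3, -302.2, 75.0]] [ 456.1 -274.9   75. ]
tall [[543.1, -330.7, 93.0], [587.8, -330.8, 93.0], [565.4, -308.8, 93.0], [565.3, -353.8, 93.0]]
round [[425.4, -383.6, 67.0], [493.6, -383.7, 67.0], [462.3, -353.7, 67.0], [456.5, -416.4, 67.0]]
lid [[425.9, 21.5, 11.0], [449.7, 71.0, 11.0], [499.2, 46.0, 11.0], [475.6, -2.9, 11.0]] [462.59891299  33.88180803  11.        ]
[442.85638508  42.33901773  37.        ]
[476.00248711  26.55322047  37.        ]
```

View pics/n_w2.png

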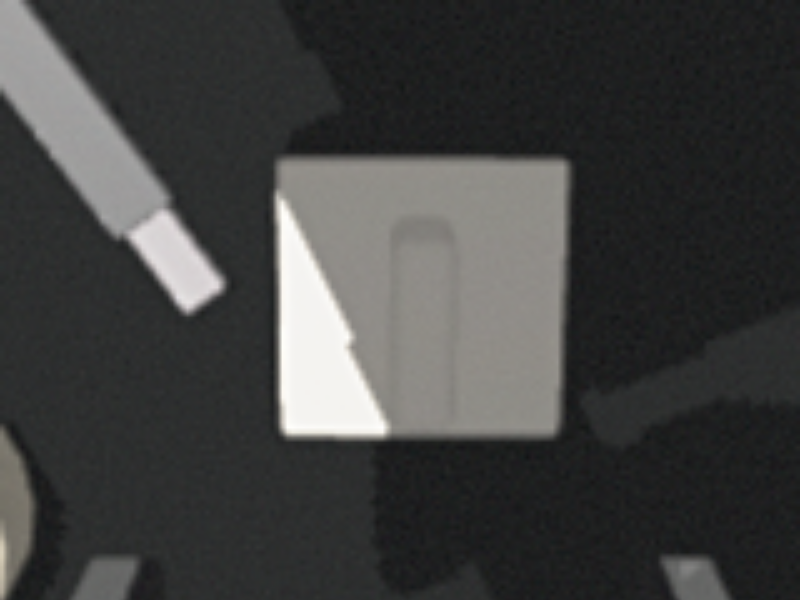

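The square lid lies flat at (325,190). Its bar is lined up with the jaws and the scalpel tip at (281,191) is clear if I open only narrowly. Descending on the bar.

```bash
python3 -m inch '[0,0.5,-3,0,0.38, 0,0,-4,0,0.38, 0,0,-2,0,0.38, 0,0,-1,0,0.38, 0,0,0,0,0.38, 0,0,0,0,0.38]'
python3 - <<'E'
from h import *
s=bot.read_state()
im,KE=grab("wrist","o_w.png"); print(s["ee_pos"])
E
```

```text
time: 30.75
ee_pos: [464.3, 33.0, 38.0]
tcp_rot: [[-0.9, 0.435, 0.002], [0.435, 0.9, 0.0], [-0.002, 0.001, -1.0]]
wrist_force: [0.4, 0.1, 0.7]
finger_gap: 0.379
[464.34719642  32.95874914  38.02432339]
```

View pics/o_w.png

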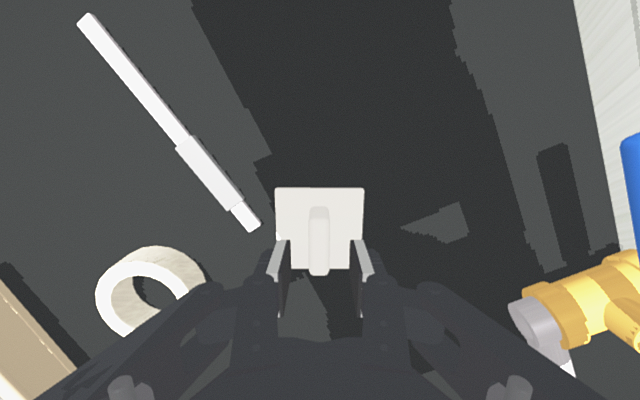

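```bash
python3 -m inch '[0,0,-1.2,0,0.38, 0,0,-0.9,0,0.38, 0,0,0,0,0.38, 0,0,0,0,0.38]'
python3 -m inch '[0,0,0,0,0, 0,0,0,0,0, 0,0,0,0,0, 0,0,0,0,0, 0,0,0,0,0]'
```

```text
time: 31.2
ee_pos: [463.1, 33.2, 14.9]
tcp_rot: [[-0.901, 0.435, -0.001], [0.435, 0.901, -0.0], [0.001, -0.0, -1.0]]
wrist_force: [0.2, -0.5, -0.5]
finger_gap: 0.375
time: 31.7
ee_pos: [463.6, 33.2, 15.7]
tcp_rot: [[-0.901, 0.435, 0.001], [0.435, 0.901, 0.0], [-0.001, 0.0, -1.0]]
wrist_force: [0.4, -0.7, 5.0]
finger_gap: 0.126
```

```bash
python3 -m inch '[0,0,1,0,0, 0,0,3,0,0, 0,0,4,0,0, 0,0,4,0,0, -0.1,-4,3,0.15,0, -0.1,-4,0,0.15,0, -0.1,-4,0,0.15,0, -0.1,-4,0,0,0, -0.1,-4,0,0,0, -0.1,-4,0,0,0, -0.1,-4,0,0,0, -0.1,-2.8,0,0,0]'
python3 -m inch '[0,0,0,0,0, 0,0,0,0,0]'
python3 - <<'E'
from h import *
s=bot.read_state(); np.save("p_pose.npy",np.hstack([s["ee_pos"],s["tcp_rot"].ravel()]))
im,KE=grab("wrist","p_w.png"); print(s["ee_pos"],s["finger_gap"])
E
```

```text
time: 32.9
ee_pos: [455.3, -268.9, 163.5]
tcp_rot: [[-1.0, 0.031, -0.0], [0.031, 1.0, -0.0], [0.0, -0.0, -1.0]]
wrist_force: [0.3, 0.8, -1.3]
finger_gap: 0.127
time: 33.1
ee_pos: [455.6, -266.8, 163.2]
tcp_rot: [[-1.0, 0.032, -0.0], [0.032, 1.0, 0.0], [0.0, 0.0, -1.0]]
wrist_force: [0.3, 0.1, -1.0]
finger_gap: 0.128
[ 455.62659667 -266.8446913   163.20083262] 0.12843678734251296
```

View pics/p_w.png

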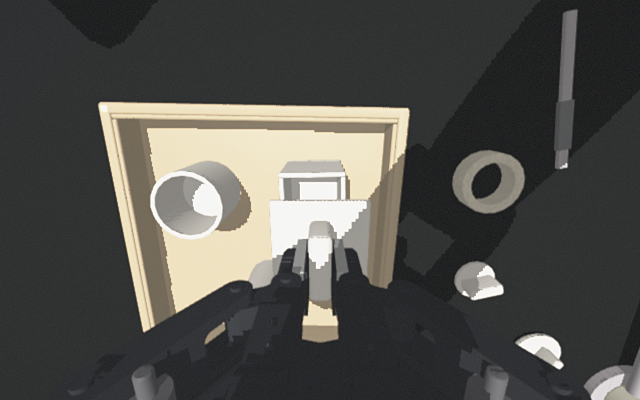

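```bash
python3 -m inch '[0,-0.77,-2,0.03,0, 0,0,-2.5,0,0, 0,0,-1.5,0,0, 0,0,0,0,0, 0,0,0,0,0]'
python3 - <<'E'
from h import *
s=bot.read_state(); np.save("q_pose.npy",np.hstack([s["ee_pos"],s["tcp_rot"].ravel()]))
im,KE=grab("wrist","q_w.png"); print(s["ee_pos"],s["tcp_rot"].round(3).tolist())
cv2.imwrite("pics/q_w2.png",cv2.resize(im[120:270,220:420,::-1],None,fx=4,fy=4))
KE2=cam("wrist",dict(ee_pos=np.array([455.6,-266.8,163.2]),tcp_rot=np.array([[-1,.032,0],[.032,1,0],[0,0,-1.]])))
print(onz(KE2,(270,200),158.5),onz(KE2,(368,201),158.5))
E
```

```text
time: 33.65
ee_pos: [456.2, -274.0, 103.9]
tcp_rot: [[-1.0, -0.0, 0.0], [-0.0, 1.0, -0.0], [-0.0, -0.0, -1.0]]
wrist_force: [-0.2, -0.4, 0.3]
finger_gap: 0.123
[ 456.21830864 -273.98793208  103.86980141] [[-1.0, -0.0, 0.0], [-0.0, 1.0, -0.0], [-0.0, -0.0, -1.0]]
[ 424.67537372 -292.63285243  158.5       ] [ 426.90507852 -239.91175301  158.5       ]
```

View pics/q_w2.png

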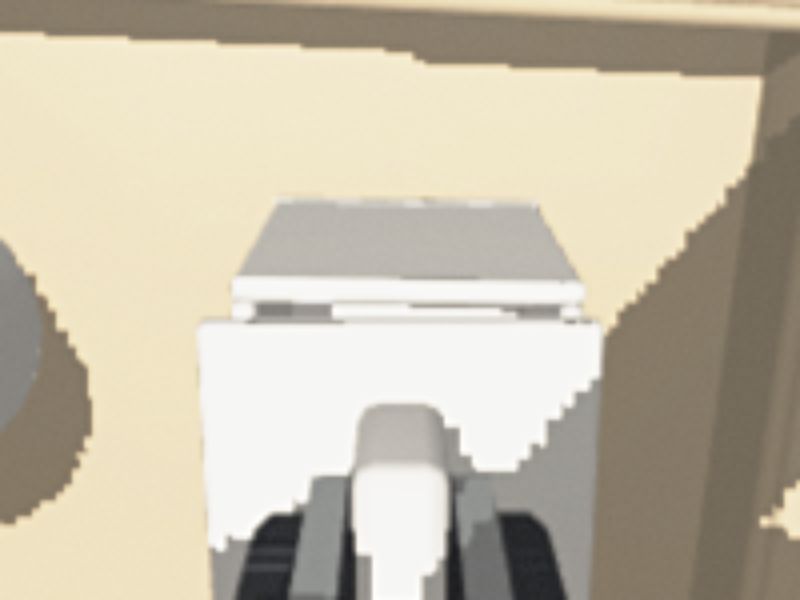

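Run:
```python
from h import *
a=np.load("q_pose.npy"); KE=cam("wrist",dict(ee_pos=a[:3],tcp_rot=a[3:].reshape(3,3)))
f=lambda x,y:(220+x/4,120+y/4)
for p in [(200,320),(602,320)]: print("lid",onz(KE,f(*p),99.2).round(1))
for p in [(233,278),(583,280)]: print("dish",onz(KE,f(*p),75).round(1))
print("dish base",[onz(KE,f(*p),5).round(1) for p in [(275,198),(540,204)]])
```

```text
lid [ 426.6 -301.1   99.2]
lid [ 426.6 -247.    99.2]
dish [ 427.1 -300.    75. ]
dish [ 427.4 -245.7   75. ]
dish base [array([ 427.7, -300.9,    5. ]), array([ 429., -244.,    5.])]
```

```bash
python3 -m inch '[0.05,0.12,-1,0,0, 0,0,-0.6,0,0, 0,0,0,0,0, 0,0,0,0,0]';python3 -m inch '[0,0,-0.2,0,0, 0,0,0,0,0]'
```

```text
time: 34.1
ee_pos: [456.4, -273.2, 87.0]
tcp_rot: [[-1.0, 0.0, -0.0], [0.0, 1.0, 0.0], [0.0, 0.0, -1.0]]
wrist_force: [0.4, -0.9, 0.1]
finger_gap: 0.125
time: 34.3
ee_pos: [456.4, -273.2, 85.1]
tcp_rot: [[-1.0, 0.0, 0.0], [0.0, 1.0, -0.0], [-0.0, -0.0, -1.0]]
wrist_force: [0.1, 0.1, -0.7]
finger_gap: 0.121
```

```bash
python3 -m inch '[0,0,-0.15,0,0, 0,0,0,0,0]'; python3 -m inch '[0,0,0.05,0,0.35, 0,0,0,0,0.35, 0,0,0,0,0.35, 0,0,2,0,0.35, 0,0,4,0,0.35, 0,0,4,0,0.35, 0,0,2,0,0.35, 0,0,0,0,0.35, 0,0,0,0,0.35]'
python3 - <<'E'
from h import *
s=bot.read_state(); np.save("r_pose.npy",np.hstack([s["ee_pos"],s["tcp_rot"].ravel()]))
im,KE=grab("wrist","r_w.png"); print(s["ee_pos"],s["tcp_rot"].round(3).tolist())
im,KE=grab("top","r_top.png"); cv2.imwrite("pics/r_crop.png",cv2.resize(im[100:300,290:570,::-1],None,fx=2.8,fy=2.8))
E
```

```text
time: 34.5
ee_pos: [456.7, -273.4, 84.6]
tcp_rot: [[-1.0, 0.0, 0.001], [0.0, 1.0, -0.0], [-0.001, -0.0, -1.0]]
wrist_force: [-4.8, 2.1, 9.6]
finger_gap: 0.127
time: 35.4
ee_pos: [456.4, -273.2, 203.7]
tcp_rot: [[-1.0, 0.0, -0.0], [0.0, 1.0, 0.0], [0.0, 0.0, -1.0]]
wrist_force: [0.5, -0.6, 0.0]
finger_gap: 0.347
[ 456.38384822 -273.17549862  203.66006322] [[-1.0, 0.0, -0.0], [0.0, 1.0, 0.0], [0.0, 0.0, -1.0]]
```

View pics/r_w.png

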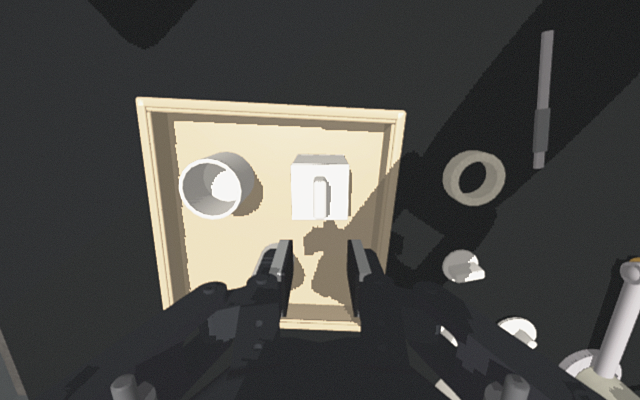

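View pics/r_crop.png

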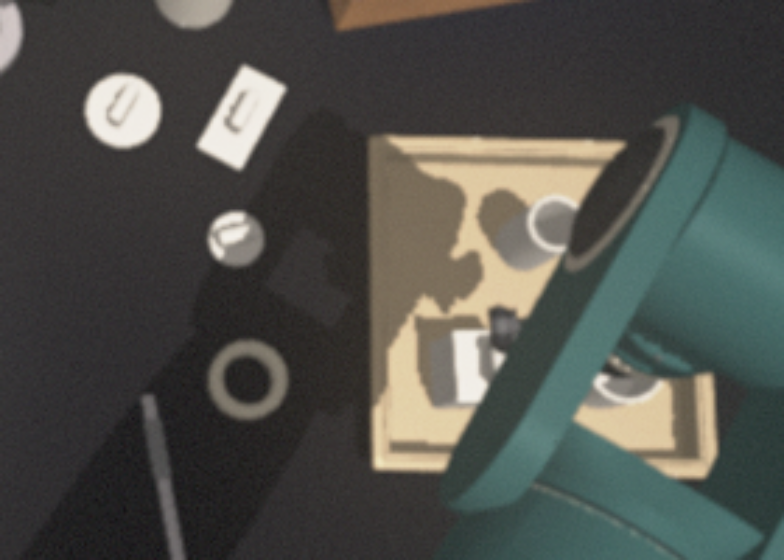

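The square lid is seated: contact came at TCP 84.6 against an expected 84.7, and it looks flat at wrist (320,190). Next I'll get the round mouth position and the bottle clearance for the round lid.

```bash
python3 - <<'E'
from h import *
a=np.load("r_pose.npy"); KE=cam("wrist",dict(ee_pos=a[:3],tcp_rot=a[3:].reshape(3,3)))
print("round",[onz(KE,p,67).round(1).tolist() for p in [(180,188),(250,188),(213,157),(213,219)]])
T=cam("top"); print("bottle base",onz(T,(360,108),0).round(1),"shoulder",onz(T,(365,72),180).round(1), "turret",onz(T,(279,112),0))
im=cv2.imread("pics/a_top.png");cv2.imwrite("pics/s.png",cv2.resize(im[30:200,230:420],None,fx=4,fy=4)[:600])
E
python3 -m inch '[2.34,2.81,0,-0.13,0.38, 2.34,2.81,0,-0.13,0.38, 2.34,2.81,0,-0.13,0.38, 2.34,2.81,0,-0.13,0.38, 2.34,2.81,0,-0.14,0.38, 2.34,2.81,0,0,0.38]'
```

```text
round [[453.8, -414.9, 67.0], [453.8, -344.0, 67.0], [422.5, -378.0, 67.0], [487.3, -385.2, 67.0]]
bottle base [771.5 -61.2   0. ] shoulder [783.2 -57.3 180. ] turret [765.49999794 139.15691898   0.        ]
time: 36.1
ee_pos: [597.3, -103.2, 202.6]
tcp_rot: [[-0.786, 0.618, -0.002], [0.618, 0.786, 0.0], [0.002, -0.001, -1.0]]
wrist_force: [-0.1, -0.3, 1.1]
finger_gap: 0.38
```

View pics/s.png

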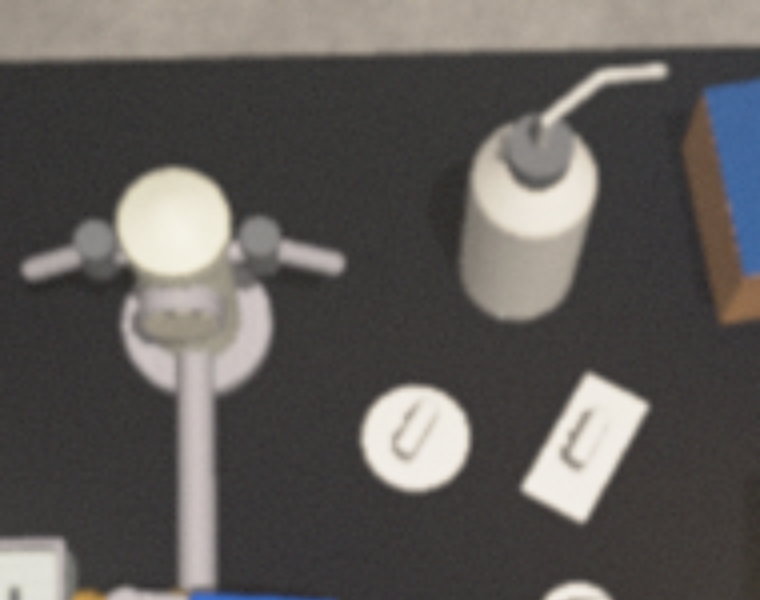

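```bash
python3 -m inch '[2.32,2.78,0,0,0.38, 2.32,2.78,0,0,0.38, 2.32,2.78,0,0,0.38, 2.32,2.78,0,0,0.38, 0,0,-4,0,0.38, 0,0,-3,0,0.38, 0,0,0,0,0.38, 0,0,0,0,0.38]'
python3 - <<'E'
from h import *
s=bot.read_state(); np.save("t_pose.npy",np.hstack([s["ee_pos"],s["tcp_rot"].ravel()]))
im,KE=grab("wrist","t_w.png"); print(s["ee_pos"],s["tcp_rot"].round(3).tolist())
E
```

```text
time: 36.9
ee_pos: [689.3, 6.5, 133.8]
tcp_rot: [[-0.79, 0.613, -0.002], [0.613, 0.79, 0.0], [0.001, -0.001, -1.0]]
wrist_force: [0.0, 0.3, 0.9]
finger_gap: 0.386
[689.32773429   6.53191521 133.78097483] [[-0.79, 0.613, -0.002], [0.613, 0.79, 0.0], [0.001, -0.001, -1.0]]
```

View pics/t_w.png

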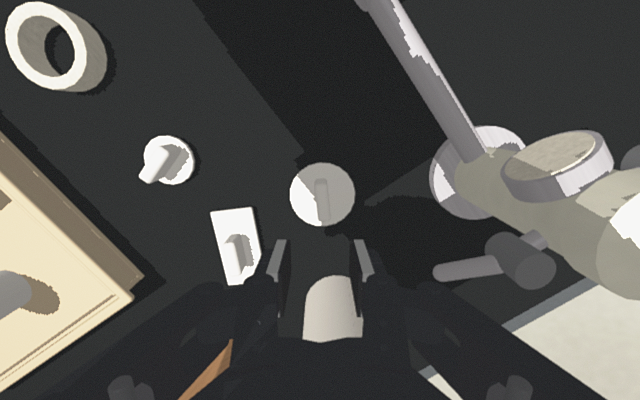

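Run:
```python
from h import *
a=np.load("t_pose.npy"); KE=cam("wrist",dict(ee_pos=a[:3],tcp_rot=a[3:].reshape(3,3)))
print("arm tip",tri(cam("top"),(315.3,95.5),KE,(437,271)))
print("arm joint",tri(cam("top"),(295,90),KE,(520,260)))
l=[onz(KE,p,11) for p in [(289,194),(355,194),(322,163),(322,226)]]; print("lid",np.round(l,1).tolist(),np.mean(l,0))
b=[onz(KE,p,37) for p in [(321,179),(321,222)]]; print(b)
im=cv2.imread("pics/t_w.png"); cv2.imwrite("pics/t_w2.png",cv2.resize(im[130:260,240:400],None,fx=5,fy=5)[:600])
```

```text
arm tip (array([767.58451571,  50.55522584,  95.42643673]), np.float64(3.8455944120722934))
arm joint (array([768.60419416,  93.99274488, 125.83664801]), np.float64(1.662625657750375))
lid [[671.0, -16.7, 11.0], [710.1, 33.8, 11.0], [666.7, 26.9, 11.0], [716.9, -11.8, 11.0]] [691.18360387   8.04199238  11.        ]
[array([673.6555031 ,  20.26665289,  37.        ]), array([704.875198  ,  -3.89848157,  37.        ])]
```

View pics/t_w2.png

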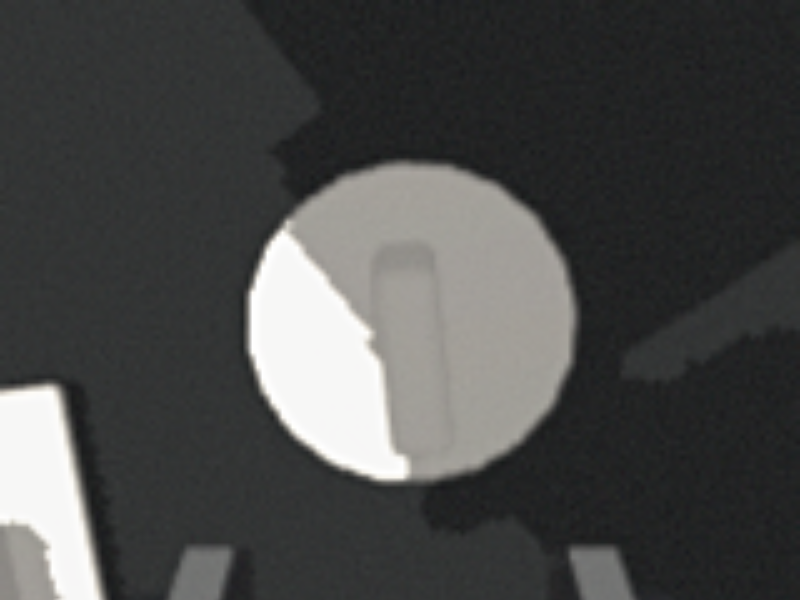

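```bash
python3 -m inch '[0.17,0.23,-3,0.085,0.38, 0,0,-4,0,0.38, 0,0,-2,0,0.38, 0,0,0,0,0.38, 0,0,0,0,0.38]'
python3 - <<'E'
from h import *
s=bot.read_state()
im,KE=grab("wrist","u_w.png"); print(s["ee_pos"],s["tcp_rot"].round(3).tolist())
E
```

```text
time: 37.45
ee_pos: [692.2, 8.7, 46.4]
tcp_rot: [[-0.839, 0.544, 0.002], [0.544, 0.839, -0.0], [-0.002, 0.001, -1.0]]
wrist_force: [0.7, 0.8, 0.6]
finger_gap: 0.381
[692.22631922   8.68024015  46.43962087] [[-0.839, 0.544, 0.002], [0.544, 0.839, -0.0], [-0.002, 0.001, -1.0]]
```

View pics/u_w.png

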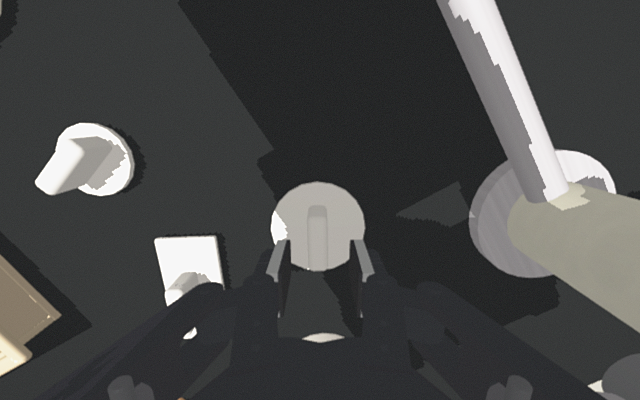

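```bash
python3 -m inch '[0,0,-1.8,0,0.38, 0,0,-1.2,0,0.38, 0,0,0,0,0.38, 0,0,0,0,0.38]'
python3 -m inch '[0,0,0,0,0, 0,0,0,0,0, 0,0,0,0,0, 0,0,0,0,0, 0,0,0,0,0]'
```

```text
time: 37.9
ee_pos: [691.2, 8.9, 13.8]
tcp_rot: [[-0.839, 0.544, -0.001], [0.544, 0.839, -0.0], [0.001, -0.0, -1.0]]
wrist_force: [0.7, -0.7, 0.7]
finger_gap: 0.378
time: 38.4
ee_pos: [691.7, 8.9, 14.9]
tcp_rot: [[-0.839, 0.544, 0.001], [0.544, 0.839, -0.0], [-0.001, 0.001, -1.0]]
wrist_force: [0.3, 0.6, 6.8]
finger_gap: 0.126
```

```bash
python3 -m inch '[0,0,1,0,0, 0,0,3,0,0, 0,0,4,0,0, 0,0,4,0,0, -1.97,-3.28,3,0,0, -1.97,-3.28,0,0,0, -1.97,-3.28,0,0,0, -1.97,-3.28,0,0,0, -1.97,-3.28,0,0,0, -1.97,-3.28,0,0,0, -1.97,-3.28,0,0,0, -1.97,-3.28,0,0,0]'
python3 -m inch '[-1.97,-3.28,0,0,0, -1.97,-3.28,0,0,0, -1.97,-3.28,0,0,0, -1.97,-3.28,0,0,0, 0,0,-3,0,0, 0,0,0,0,0, 0,0,0,0,0]'
python3 - <<'E'
from h import *
s=bot.read_state(); np.save("v_pose.npy",np.hstack([s["ee_pos"],s["tcp_rot"].ravel()]))
im,KE=grab("wrist","v_w.png"); print(s["ee_pos"],s["finger_gap"])
E
```

```text
time: 39.6
ee_pos: [532.6, -254.6, 164.7]
tcp_rot: [[-0.839, 0.544, 0.0], [0.544, 0.839, -0.0], [-0.0, -0.0, -1.0]]
wrist_force: [1.1, -0.2, -0.8]
finger_gap: 0.127
time: 40.3
ee_pos: [454.9, -384.3, 134.5]
tcp_rot: [[-0.839, 0.544, -0.001], [0.544, 0.839, 0.001], [0.001, 0.0, -1.0]]
wrist_force: [0.5, 0.2, 0.2]
finger_gap: 0.129
[ 454.85845611 -384.26420391  134.45622043] 0.1286195483090667
```

View pics/v_w.png

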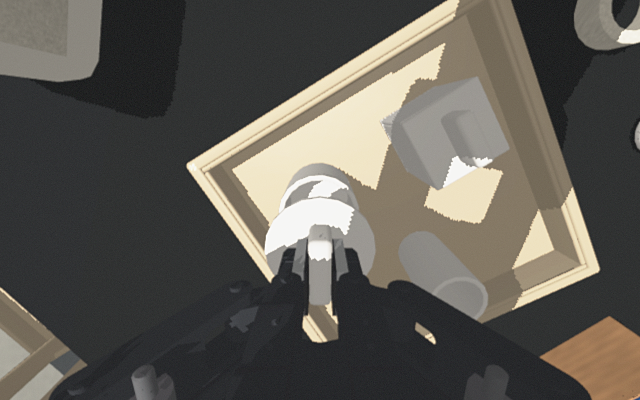

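```bash
python3 -m inch '[0,0,-2.5,0,0, 0,0,-1.4,0,0, 0,0,0,0,0, 0,0,0,0,0, 0,0,0,0,0]'
python3 - <<'E'
from h import *
s=bot.read_state(); np.save("w_pose.npy",np.hstack([s["ee_pos"],s["tcp_rot"].ravel()]))
im,KE=grab("wrist","w_w.png"); print(s["ee_pos"],s["tcp_rot"].round(3).tolist())
cv2.imwrite("pics/w_w2.png",cv2.resize(im[120:270,220:420,::-1],None,fx=4,fy=4))
E
```

```text
time: 40.85
ee_pos: [455.4, -384.9, 96.4]
tcp_rot: [[-0.839, 0.544, 0.001], [0.544, 0.839, -0.001], [-0.001, -0.0, -1.0]]
wrist_force: [-0.0, 0.2, -0.0]
finger_gap: 0.126
[ 455.40415387 -384.87663625   96.38880349] [[-0.839, 0.544, 0.001], [0.544, 0.839, -0.001], [-0.001, -0.0, -1.0]]
```

View pics/w_w2.png

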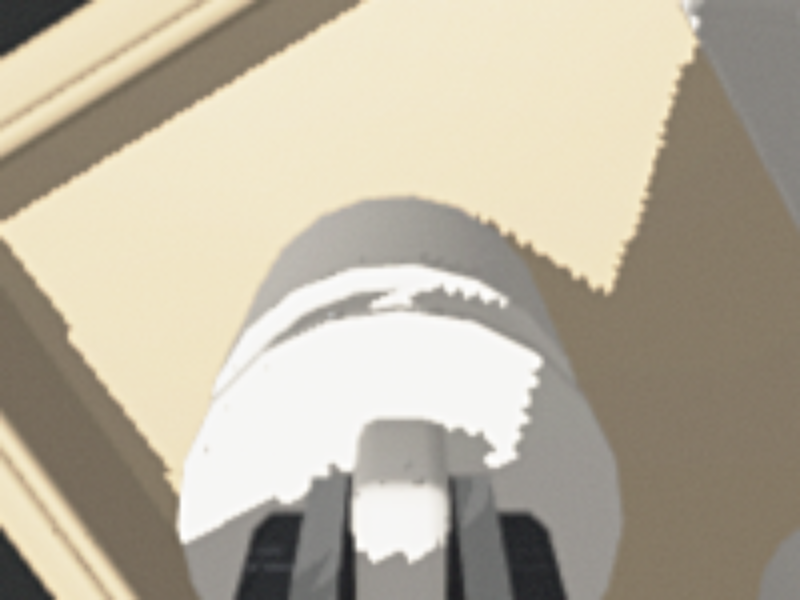

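Run:
```python
from h import *
a=np.load("w_pose.npy"); R=a[3:].reshape(3,3); KE=cam("wrist",dict(ee_pos=a[:3],tcp_rot=R))
f=lambda x,y:(220+x/4,120+y/4)
g=lambda p,z:(R.T@(onz(KE,f(*p),z)-a[:3])).round(1)[:2]
print("lid apex",g((400,312),92.5),"lid L/R",g((178,522),92.5),g((622,522),92.5))
print("dish apex",g((398,263),67),"L/R",g((213,392),67),g((577,388),67), "base apex",g((404,196),5))
```

```text
lid apex [30.9  0.3] lid L/R [ -0.1 -31.1] [-0.  31.7]
dish apex [31.4  0. ] L/R [ 10.1 -29.7] [10.8 28.7] base apex [30.4  1.2]
```

Lid and dish agree to within 1 mm (lid apex 30.9, dish apex 31.4). Lowering.

```bash
python3 -m inch '[0,0,-1,0,0, 0,0,-0.7,0,0, 0,0,0,0,0, 0,0,0,0,0]';python3 -m inch '[0,0,-0.3,0,0, 0,0,0,0,0]';python3 -m inch '[0,0,-0.15,0,0, 0,0,0,0,0]'
```

```text
time: 41.3
ee_pos: [454.8, -384.6, 77.8]
tcp_rot: [[-0.839, 0.544, -0.001], [0.544, 0.839, 0.0], [0.001, 0.0, -1.0]]
wrist_force: [-0.0, 1.6, 0.6]
finger_gap: 0.127
time: 41.5
ee_pos: [455.3, -385.0, 75.9]
tcp_rot: [[-0.839, 0.544, 0.001], [0.544, 0.839, -0.001], [-0.001, -0.0, -1.0]]
wrist_force: [0.2, -0.3, 5.0]
finger_gap: 0.126
time: 41.7
ee_pos: [455.4, -385.2, 75.9]
tcp_rot: [[-0.839, 0.544, 0.001], [0.544, 0.839, -0.001], [-0.002, -0.0, -1.0]]
wrist_force: [-5.5, 4.9, 19.0]
finger_gap: 0.123
```

```bash
python3 -m inch '[0,0,0.1,0,0.38, 0,0,0,0,0.38, 0,0,0,0,0.38, 0,0,2,0,0.38, 0,0,4,0,0.38, 0,0,4,0,0.38, 0,0,2,0,0.38, 0,0,0,0,0.38]'
python3 - <<'E'
from h import *
im,KE=grab("wrist","x_w.png")
im,KE=grab("top","x_top.png")
E
python3 -m inch '[1.49,3.74,0,-0.122,0.38, 1.49,3.74,0,-0.122,0.38, 1.49,3.74,0,-0.122,0.38, 1.49,3.74,0,-0.122,0.38, 1.49,3.74,0,-0.122,0.38, 1.49,3.74,0,-0.122,0.38, 1.49,3.74,0,0,0.38, 1.49,3.74,0,0,0.38, 0,0,-4,0,0.38, 0,0,-2,0,0.38, 0,0,0,0,0.38, 0,0,0,0,0.38]'
python3 - <<'E'
from h import *
s=bot.read_state(); np.save("y_pose.npy",np.hstack([s["ee_pos"],s["tcp_rot"].ravel()]))
im,KE=grab("wrist","y_w.png"); print(s["ee_pos"],s["tcp_rot"].round(3).tolist())
E
```

```text
time: 42.5
ee_pos: [455.7, -385.4, 198.1]
tcp_rot: [[-0.839, 0.544, 0.004], [0.544, 0.839, -0.003], [-0.005, -0.001, -1.0]]
wrist_force: [1.0, 0.3, -0.6]
finger_gap: 0.38
time: 43.8
ee_pos: [573.8, -85.5, 134.2]
tcp_rot: [[-0.26, 0.966, -0.001], [0.966, 0.26, 0.0], [0.001, -0.001, -1.0]]
wrist_force: [0.6, 0.3, 0.6]
finger_gap: 0.38
[573.84878366 -85.52283466 134.21251944] [[-0.26, 0.966, -0.001], [0.966, 0.26, 0.0], [0.001, -0.001, -1.0]]
```

View pics/x_w.png

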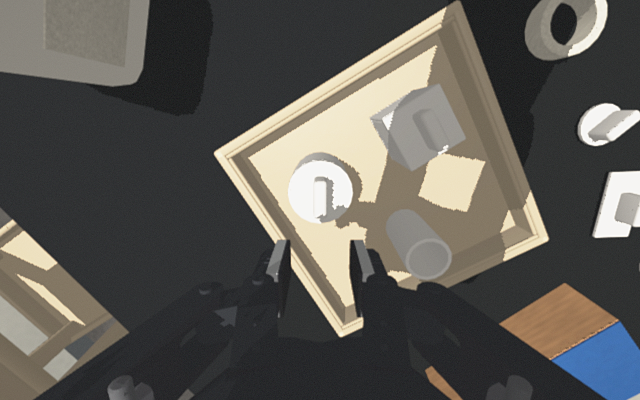

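View pics/y_w.png

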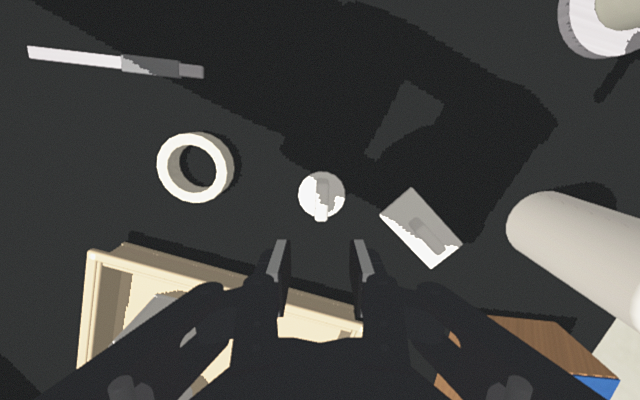

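Run:
```python
from h import *
a=np.load("y_pose.npy"); R=a[3:].reshape(3,3); KE=cam("wrist",dict(ee_pos=a[:3],tcp_rot=R))
im=cv2.imread("pics/y_w.png"); cv2.imwrite("pics/y_w2.png",cv2.resize(im[140:260,260:420],None,fx=5,fy=5))
g=lambda p,z:(R.T@(onz(KE,p,z)-a[:3])).round(1)[:2]
print([g(p,11) for p in [(298,194),(346,194),(322,171)]],[g(p,37) for p in [(322,182),(321,221)]])
```

```text
[array([  0.2, -20.4]), array([ 0.3, 26.1]), array([22.8,  2.8])] [array([18.2,  2.6]), array([-17.7,   1.8])]
```

View pics/y_w2.png

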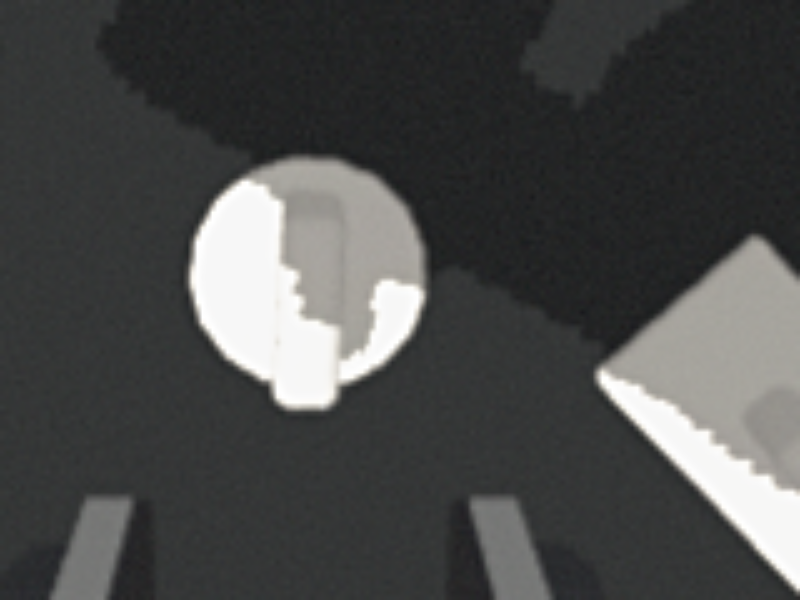

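```bash
python3 -m inch '[0.24,0.06,-3,-0.03,0.38, 0,0,-4,0,0.38, 0,0,-2,0,0.38, 0,0,0,0,0.38, 0,0,0,0,0.38]'
python3 - <<'E'
from h import *
s=bot.read_state()
im,KE=grab("wrist","z_w.png"); print(s["ee_pos"],s["tcp_rot"].round(3).tolist())
E
```

```text
time: 44.35
ee_pos: [577.2, -85.2, 46.3]
tcp_rot: [[-0.231, 0.973, 0.001], [0.973, 0.231, -0.0], [-0.001, 0.001, -1.0]]
wrist_force: [0.2, 0.1, 1.0]
finger_gap: 0.38
[577.22347595 -85.24933579  46.31647592] [[-0.231, 0.973, 0.001], [0.973, 0.231, -0.0], [-0.001, 0.001, -1.0]]
```

View pics/z_w.png

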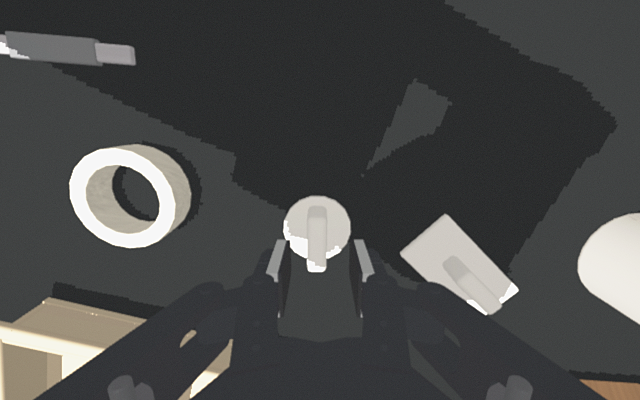

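```bash
python3 -m inch '[0,0,-1.8,0,0.38, 0,0,-1.2,0,0.38, 0,0,0,0,0.38, 0,0,0,0,0.38]'
python3 -m inch '[0,0,0,0,0, 0,0,0,0,0, 0,0,0,0,0, 0,0,0,0,0, 0,0,0,0,0]'
```

```text
time: 44.8
ee_pos: [576.8, -85.0, 15.4]
tcp_rot: [[-0.231, 0.973, 0.0], [0.973, 0.231, -0.0], [-0.0, 0.0, -1.0]]
wrist_force: [0.4, 0.9, 0.5]
finger_gap: 0.381
time: 45.3
ee_pos: [577.1, -85.0, 15.7]
tcp_rot: [[-0.231, 0.973, 0.002], [0.973, 0.231, -0.0], [-0.001, 0.001, -1.0]]
wrist_force: [-0.4, 0.4, 6.4]
finger_gap: 0.123
```

```bash
python3 -m inch '[0,0,1,0,0, 0,0,3,0,0, 0,0,4,0,0, 0,0,4,0,0, 0,0,4,0,0, -0.15,-3.5,0,0,0, -0.17,-3.5,0,0,0, -0.17,-3.5,0,0,0, -0.17,-3.5,0,0,0, -0.17,-3.5,0,0,0, -0.17,-3.5,0,0,0, -0.17,-3.6,0,0,0]'
python3 -m inch '[0,0,-2,0,0, 0,0,-1.8,0,0, 0,0,0,0,0, 0,0,0,0,0]'
python3 - <<'E'
from h import *
s=bot.read_state(); np.save("aa_pose.npy",np.hstack([s["ee_pos"],s["tcp_rot"].ravel()]))
im,KE=grab("wrist","aa_w.png"); print(s["ee_pos"],s["finger_gap"])
cv2.imwrite("pics/aa_w2.png",cv2.resize(im[120:270,220:420,::-1],None,fx=4,fy=4))
E
```

```text
time: 46.5
ee_pos: [564.5, -332.2, 175.4]
tcp_rot: [[-0.231, 0.973, 0.0], [0.973, 0.231, -0.0], [-0.0, 0.0, -1.0]]
wrist_force: [-0.3, 1.0, -0.1]
finger_gap: 0.124
time: 46.9
ee_pos: [564.8, -330.2, 136.7]
tcp_rot: [[-0.232, 0.973, -0.001], [0.973, 0.232, 0.0], [0.001, -0.0, -1.0]]
wrist_force: [-1.2, 0.4, -1.0]
finger_gap: 0.123
[ 564.82304188 -330.15111753  136.68402506] 0.12275606399106118
```

View pics/aa_w2.png

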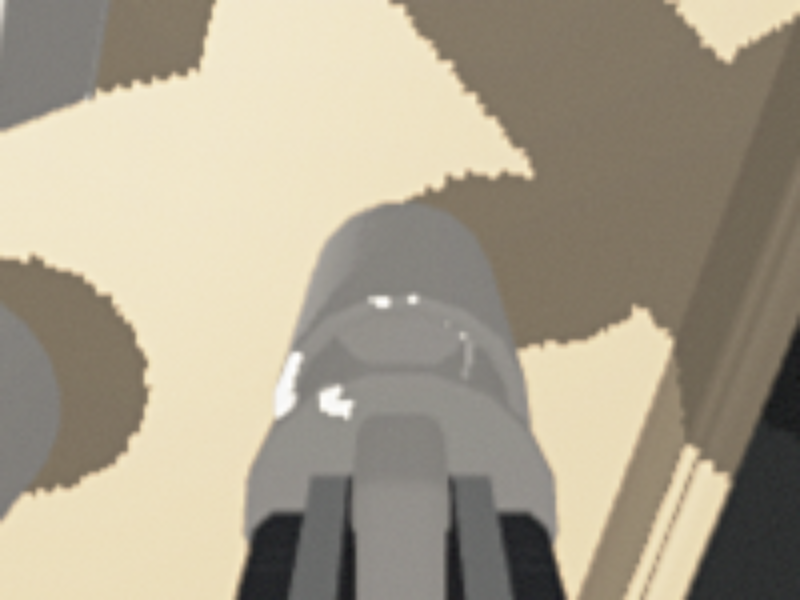

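Run:
```python
from h import *
a=np.load("aa_pose.npy"); R=a[3:].reshape(3,3); KE=cam("wrist",dict(ee_pos=a[:3],tcp_rot=R))
f=lambda x,y:(220+x/4,120+y/4)
g=lambda p,z:(R.T@(onz(KE,f(*p),z)-a[:3])).round(1)[:2]
z=a[2]-4.7
print("lid apex",g((400,372),z),"L/R",g((247,505),z),g((555,505),z))
print("dish apex",g((402,296),93),"L/R",g((275,415),93),g((528,415),93),"base apex",g((402,203),5))
```

```text
lid apex [22.5  0.8] L/R [  2.5 -20.9] [ 2.5 22.8]
dish apex [22.4  1.2] L/R [  0.8 -21. ] [ 0.8 23.3] base apex [21.5  1.4]
```

Aligned to within 1 mm, so lowering the tall lid.

```bash
python3 -m inch '[0,0,-1.5,0,0, 0,0,-1.3,0,0, 0,0,-0.3,0,0, 0,0,0,0,0, 0,0,0,0,0]';python3 -m inch '[0,0,-0.2,0,0, 0,0,0,0,0]';python3 -m inch '[0,0,-0.15,0,0, 0,0,0,0,0]'
```

```text
time: 47.45
ee_pos: [564.9, -330.9, 105.8]
tcp_rot: [[-0.231, 0.973, 0.0], [0.973, 0.231, -0.0], [-0.0, 0.0, -1.0]]
wrist_force: [0.2, 0.2, -0.3]
finger_gap: 0.126
time: 47.65
ee_pos: [564.9, -331.0, 103.8]
tcp_rot: [[-0.231, 0.973, 0.0], [0.973, 0.231, -0.0], [-0.0, 0.0, -1.0]]
wrist_force: [-0.1, -0.1, 0.1]
finger_gap: 0.124
time: 47.85
ee_pos: [565.1, -331.1, 102.7]
tcp_rot: [[-0.231, 0.973, 0.001], [0.973, 0.231, -0.001], [-0.001, 0.001, -1.0]]
wrist_force: [1.4, -0.5, 2.8]
finger_gap: 0.128
```

```bash
python3 -m inch '[0,0,-0.05,0,0.38, 0,0,0,0,0.38, 0,0,0,0,0.38, 0,0,2,0,0.38, 0,0,4,0,0.38, 0,0,4,0,0.38, 0,-3,4,0,0.38, 0,-4,2,0,0.38, 0,0,0,0,0.38, 0,0,0,0,0.38]'
python3 - <<'E'
from h import *
im,KE=grab("wrist","bb_w.png"); print(bot.read_state()["ee_pos"])
E
python3 -m inch '[0,4,0,0,0.38, 0,4,0,0,0.38, 0,4,0,0,0.38, 0,4,0,0,0.38, 0,4,0,0,0.38, 0,4,0,0,0.38, 0,4,0,0,0.38, 0,4,0,0,0.38, 0,4,0,0,0.38, 0,4,0,0,0.38, 0,0,0,0,0.38, 0,0,0,0,0.38]'
python3 - <<'E'
from h import *
im,KE=grab("top","bb_top.png");im,KE=grab("side","bb_side.png")
im=cv2.imread("pics/bb_side.png"); cv2.imwrite("pics/bb_s2.png",cv2.resize(im[100:220,300:460],None,fx=5,fy=5))
print(bot.read_state()["ee_pos"])
E
```

```text
time: 48.85
ee_pos: [564.6, -401.4, 261.2]
tcp_rot: [[-0.23, 0.973, -0.0], [0.973, 0.23, 0.0], [0.0, -0.0, -1.0]]
wrist_force: [-0.2, -0.4, -0.3]
finger_gap: 0.382
[ 564.63292394 -400.62554213  260.54871197]
time: 50.1
ee_pos: [564.2, 0.5, 260.8]
tcp_rot: [[-0.234, 0.972, -0.001], [0.972, 0.234, 0.0], [0.0, -0.001, -1.0]]
wrist_force: [0.8, -0.4, -0.3]
finger_gap: 0.383
[564.46863878  -1.05563965 261.04201288]
```

View pics/bb_w.png

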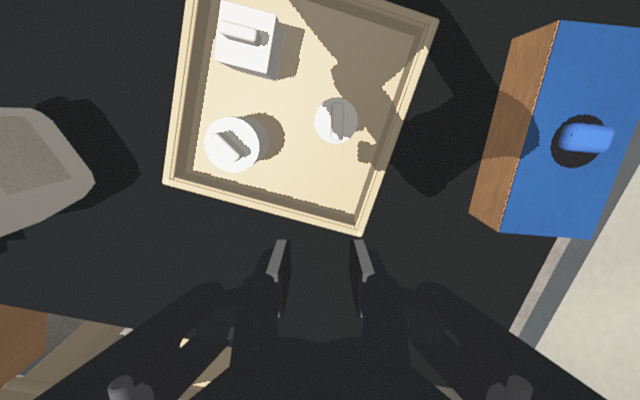

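View pics/bb_top.png

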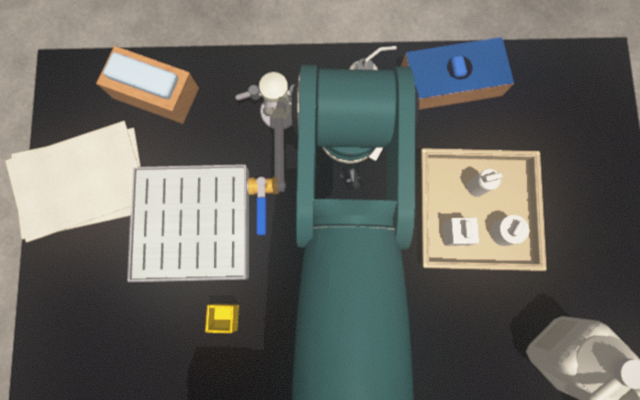

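View pics/bb_s2.png

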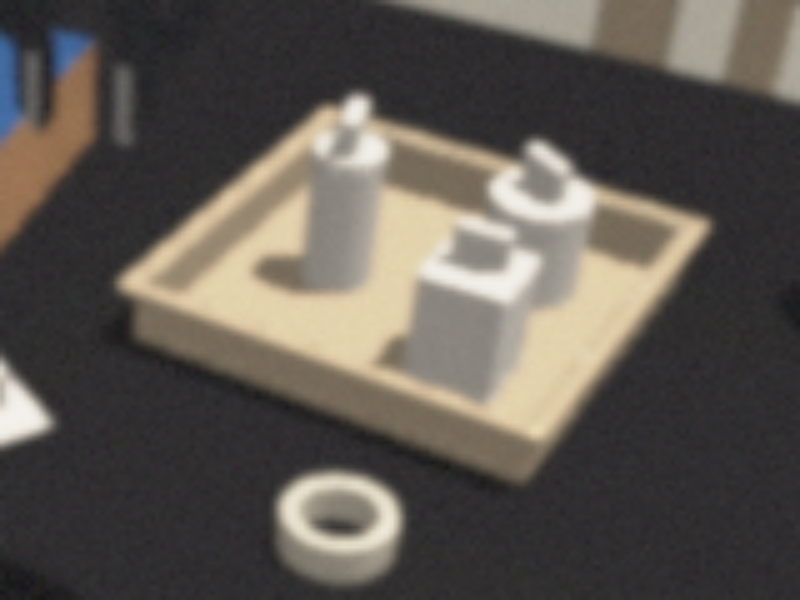

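All three dishes stand closed in the tote. One last numeric check of the lever angle and the bystanders.

Run:
```python
from h import *
KE=cam("top")
def blue(fn):
    im=cv2.imread(fn); hsv=cv2.cvtColor(im,cv2.COLOR_BGR2HSV); b=cv2.inRange(hsv,(100,120,60),(130,255,255)); b[:150]=0
    c=max(cv2.findContours(b,0,2)[0],key=cv2.contourArea); vx,vy,x,y=cv2.fitLine(c,2,0,.01,.01).ravel()
    p=onz(KE,(x-15*vx,y-15*vy),77);q=onz(KE,(x+15*vx,y+15*vy),77); d=q-p
    print(fn,np.degrees(np.arctan2(d[1],d[0]))%180, onz(KE,(x,y),77))
blue("pics/f_top.png"); blue("pics/bb_top.png")
```

```text
pics/f_top.png 0.4993558967517231 [478.77884994 175.45783241  77.        ]
pics/bb_top.png 179.05336349920185 [491.27132946 179.22451552  77.        ]
```

```bash
python3 -c "
from bench import bot
print(bot.hand_in())"
```

```text
the job is handed in; nothing more can be done
None
```

I finished the job and handed it in at about 50 s of the 210 s allowed; the hand-in gave no verdict.

- **Valve:** I shut it first, while every dish still stood on the station. It stopped against its end stop with a push of about 29 N. The last top view shows the lever within about 1° of square across the pipe.
- **Dishes:** The square, round and tall dishes now stand upright in the tote, each with its own lid. There was no oblong dish, so its lid stayed on the bench.
- **Lids:** Each lid went in without catching on the rim and came to rest within about 0.2 mm of its expected seated height. The final wrist, top and side pictures show all three lids flat.
- **Everything else:** I left the tape roll, scalpel handle, wash bottle and yellow look-alike alone. In the last top view the arm hid the scalpel handle and most of the bottle, so I did not recheck those two at the end. No lid looked knocked aside each time I checked before a grasp.

No check failed. The one mismatch was the round dish's position, which the top and wrist cameras placed about 5 mm apart. I used the wrist reading, and the lid then lined up within about 1 mm.

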